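# Load the cassette incubator

### The arm

A 6-joint arm with a two-finger parallel gripper is mounted at the origin on the work surface; the furniture and walls round the work are solid. World frame = base frame: x ahead of the robot, y to its left, z up, the work surface at z = 0. Lengths are in m, angles in rad, forces in N, time in s.
With the tool pointing down it reaches from about 0.35 to 0.975 m from the base axis. Payload 4.9 kg.
Tool frame: the origin (TCP) lies midway between the tips of the shut fingers; the grasp point (between the pads) lies pinch_z behind it (pinch_z is the distance from the TCP to the grasp point, in m); z points along the fingers, y is the line along which they close (so a half turn about z gives the same grasp; the last joint's range is limited). The gripper opens to 85 mm and grips with 20 to 120 N. Pads are 22 mm wide; open, the fingers measure 114 mm over their backs; the gripper's body (76 mm by 85 mm) begins 54 mm behind the grasp point. The pads swing forward as they close: fully open they stand 13 mm farther back than shut.
Start: joints at [-1.457, 0.053, 1.613, -0, 1.476, -0.119], TCP at [0.144, -0.608, 0.231] pointing down, gripper open.
Joint ranges: [-3.01, 3.01], [-1.01, 2.22], [0.06, 2.58], [-1.02, 4.17], [0.09, 2.62], [-3.14, 3.14]. Speed limits (rad/s): [2.57, 2.57, 3.14, 3.14, 3.14, 3.14].

### API

Orientations are given as a rotation vector (axis times angle).
In Python, from cell import observe, snapshot, sign_off, find_in, regions_of, pinch_z gives the robot as it stands. The module is installed in compiled form; this text tells all that it offers.
- The arm moves only by the tool play_rows, never from a script. Its argument "commands" is a list of rows, each an object with "linear": the shift along the tool's x, y, z in m, a list of three; "twist": the turn, a rotation vector about the tool's x, y, z in rad, a list of three; "gripper": the closure, from -1 (fully open) to 1 (shut), so that 0 is half open. A call has 1 to 5 rows; each row is the pose to reach, as a shift and turn from the pose commanded when the call began, along the tool's axes at that moment; what a row does not reach only later rows make up. A row lasts 1/10 s, in which the tool goes at most 50 mm and 8.59 degrees, less where a joint would pass 70% of its speed; a pose out of reach is approached as far as the arm can. A call with a gripper value outside its range is refused whole. The fingers move at their own pace and stop on an object; the grip force is fixed at half the most. Time passes only in rows, so rows that repeat a pose let the fingers close. It gives the time, the measured TCP pose, the force, the opening and the grip force at its end, in the units of the state.
- observe(): the state, without advancing time (a new reading comes with each control period).
- snapshot(name): name is "scene" or "top" or "wrist"; returns a dict with "image" (480x640x3 uint8, blue, green, red), "fx", "fy", "cx", "cy" (pixels), "rvec" (rotation vector, rad) and "tvec" (3), from world to camera coordinates, as OpenCV has them. Camera axes: x right, y down, z forward; pixel columns grow to the right and rows downward; lengths in m; the calibration is good to about 2 mm. The wrist camera is an equidistant fisheye: a pixel r from the principal point sees the ray r / f radians off the axis. A picture is of the moment at which its call begins. There is no depth.
- sign_off(): hands the job in; it is judged then, once.
Trained networks look in a picture, given as the dict that the camera call returned (one of the last four; its "shot" number tells which), for a name from the list of things; names that differ only in an ending like _2 or _b are one class to them, and where a whole thing is asked for, a point or a joint stands for the part that bears it (a point fixed in the world has none). Each returns a list of dicts, best first, with "confidence" (0 to 1); they miss things now and then, are a little off and sometimes report something else, mostly with a low value. They report only what shows in the picture. A call takes as long as a camera call.
- find_in(picture, label): "extent" ([left, top, width, height] in pixels, round what is visible of it).
- regions_of(picture, label): "region" (480x640 bool, what is visible of it) and "extent" ([left, top, width, height] in pixels, round what is visible of it).
The state is a dict: "time": time; "joint_positions": joint angles; "joint_velocities": joint speeds; "joint_torque": joint torques, N m; "tool_pos": TCP position; "orientation": TCP orientation; "contact_force": force on the tool from outside, world axes, zero at the start; "moment": the same for the moment, N m; "finger_gap": finger opening in m; "finger_force": force on a finger pad.
Only numpy, scipy, OpenCV 4.12 (cv2) and the standard library are available. Lean on these libraries where they do the work, as an engineer would, in place of code of your own. Each camera call takes 0.05 s, during which the arm holds its last target. There are 200 camera calls.

### The job

Load both test cassettes into the incubator: take its loose cover off, lay the slim and the wide cassette flat in the bays shaped for them, thumb tab towards the display side, then set the cover back on so that it sits seated and level on the housing, without tipping it over on the way. Leave the mug, the hand-gel bottle, the label roll and the flat carton where they stand.

Things in the scene. Friction and masses are not known exactly. Their poses are not given: they have to be found in the camera images.
- slim_centre (a point): Slim test cassette: flat white plastic, 80 mm long, 6 mm thick, 0.02 kg, face up; body 60 x 28 mm with one strip window and one round sample well, and a narrower ridged thumb tab, 20 x 16 mm, at one end. Point: its centre, mid-length, half-way up (3 mm). x runs lengthwise away from the tab (tab -40 to -20 mm, body -20 to +40 mm), y across, z up. Pinch across the 28 mm.
- wide_centre (a point): Wide test cassette: flat white plastic, 80 mm long, 6 mm thick, 0.03 kg, face up; body 60 x 46 mm with three strip windows and three round wells, thumb tab 20 x 32 mm. Point: its centre, mid-length, half-way up (3 mm). x runs lengthwise away from the tab (tab -40 to -20 mm, body -20 to +40 mm), y across, z up. Pinch across the 46 mm.
- cover_grip (a point): Loose cover: grey hood open below, 116 (x) x 148 (y) x 30 mm high, walls 4 mm, 0.3 kg; starts on the incubator. Point: centre of the black grip bar on top, 84 mm long (x), 14 mm wide, 14 mm high; bar top 7 mm above, hood top 20 mm below (13 mm gap under the bar, posts 28 to 40 mm from its middle), rim it stands on 50 mm below. The same when turned half round.
- cover_seat (a point): Place of the cover on the incubator: centre of the metal plate, at the height of the housing's top (40 mm above the desk), on which the rim of the seated cover stands all round; the seated cover's grip point is 50 mm straight above it. Axes as the incubator's: x to its rear, y to its left seen from the front, z up.
- slim_bay (a point): Bay of the slim cassette: where its centre comes, axes alike (tab to the display, -x). The metal plate is 3 mm below this point. Black ribs 4 mm high and thick stand round the cassette's outline, 5.5 mm clear lengthwise, 3.5 mm across: behind its rear end, beside the last 16 mm of the body and beside the tab; mid-body sides are open for fingers. Fits one way round.
- wide_bay (a point): Bay of the wide cassette, right of the slim one seen from the front, 67 mm from centre to centre (30 mm between loaded cassettes): where the wide cassette's centre comes, axes alike (tab to the display, -x). The metal plate is 3 mm below this point. Same ribs, 4 mm high, 5.5 mm clear lengthwise, 3.5 mm across, open at mid-body. Fits one way round.
- mug: White mug, 89 mm high, footprint 79 mm (x) by 114 mm (y) with the handle at its -y end. Origin at the centre of that footprint, on its underside. A bystander: leave alone.
- pump: White hand-gel bottle with a pump head, 78 x 61 mm, 213 mm high. Origin at the centre of its underside. A bystander: leave alone.
- roll: Roll of white labels lying flat, 72 mm in diameter, 30 mm high. Origin at the centre of its underside. A bystander: leave alone.
- flat_carton: Flat white and purple carton, 120 x 68 mm (x, y), 34 mm high. Origin at the centre of its underside. A bystander: leave alone.
- incubator: White box with a dark display and three round keys on its front (-x), 150 (x) x 170 (y) mm, top of housing 40 mm up; heavy, stays put. Origin: centre of its underside; y to its left seen from the front. On top stands a metal plate, 100 (x) x 132 mm, 10 mm higher than the housing's top, with the two bays; the cover goes over it, 4 mm clear all round.

How it is judged:
On the way, in this order (a step that is already met when the one before it is completed fails the run):
1. the cover is off the incubator, at least 12 cm to the side of its place (horizontal distance between cover_grip and cover_seat above 0.12 m), for 0.2 s.
2. both cassettes lie flat in their bays, tab towards the display (x of slim_centre in the frame of slim_bay between -0.007 and 0.007 m and y of slim_centre in the frame of slim_bay between -0.005 and 0.005 m and z of slim_centre in the frame of slim_bay between -0.0015 and 0.0015 m and angle between each of slim_centre, wide_centre's own z axis and vertical below 0.03 rad and angle between the x axis of slim_centre and the x axis of slim_bay, either way round below 0.15 rad and x of wide_centre in the frame of wide_bay between -0.007 and 0.007 m and y of wide_centre in the frame of wide_bay between -0.005 and 0.005 m and z of wide_centre in the frame of wide_bay between -0.0015 and 0.0015 m and angle between the x axis of wide_centre and the x axis of wide_bay, either way round below 0.15 rad), for 0.2 s.
At the end, for the whole second after the job is handed in: Each cassette lies flat in its own bay, tab to the display: within 7 mm lengthwise, 5 mm across, 1.5 mm in height, 0.15 rad in turn, 0.03 rad in tilt. The cover stands on the housing: within 5.5 mm in x and y, 2 mm in height, 0.1 rad in turn, 0.03 rad in tilt. All released (all of step 2 and x of cover_grip in the frame of cover_seat between -0.0055 and 0.0055 m and y of cover_grip in the frame of cover_seat between -0.0055 and 0.0055 m and z of cover_grip in the frame of cover_seat between 0.048 and 0.052 m and angle between cover_grip's own z axis and vertical below 0.03 rad and angle between the x axis of cover_grip and the x axis of cover_seat, either way round below 0.1 rad); the robot touches nothing.
It fails at once if the cover is tipped by more than 0.5 rad (angle between cover_grip's own z axis and vertical above 0.5 rad).
It fails at once if a bystander (mug, hand-gel bottle, label roll, flat carton) is moved by more than 3 cm or tipped over (distance of any of mug, pump, roll, flat_carton from where it was at the start of the episode above 0.03 m or angle between any of mug, pump, roll, flat_carton's own z axis and vertical above 0.5 rad).
It also fails if it takes over 72 s, if anything falls off the work surface, if the arm or the gripper's body presses on something with over 40 N, if the wrist force passes 120 N, or if a joint passes its speed limit or range.

## Working session

There is one attempt and no reset: what is moved stays moved. The work goes in short steps, Python scripts to look and compute and a tool call to move; the robot and the scene stay as the last step left them, time stands still between calls to the robot, and variables do not carry over. Pictures are saved under pics/ and viewed, at most 10 in all, crops included, and the job is handed in when it is done.

Besides the shell and the picture viewer there is one more tool, called after "Emit:" by a JSON object that holds its "op" and its "data", one argument or row to a line. play_rows: Moves the arm, as the interface text tells. Its arguments: {"type":"object","properties":{"commands":{"type":"array","items":{"type":"object","properties":{"linear":{"type":"array","items":{"type":"number"}},"twist":{"type":"array","items":{"type":"number"}},"gripper":{"type":"number"}}}}},"required":["commands"]}

```bash
mkdir -p pics; cat > h.py <<'E'
import numpy as np, cv2
from cell import *
from scipy.spatial.transform import Rotation as R
def ray(p,u,v,fish=False):
    x=(u-p['cx'])/p['fx'];y=(v-p['cy'])/p['fy']
    if fish:
        r=np.hypot(x,y); s=np.sin(r)/r if r>1e-9 else 1; d=np.array([x*s,y*s,np.cos(r)])
    else: d=np.array([x,y,1.])
    M=R.from_rotvec(np.ravel(p['rvec'])).as_matrix(); return -M.T@np.ravel(p['tvec']), M.T@d
def onz(p,u,v,z,fish=False):
    c,d=ray(p,u,v,fish); return c+d*(z-c[2])/d[2]
def proj(p,X,fish=False):
    M=R.from_rotvec(np.ravel(p['rvec'])).as_matrix(); q=M@np.asarray(X)+np.ravel(p['tvec'])
    if fish:
        t=np.arctan2(np.hypot(q[0],q[1]),q[2]); n=np.hypot(q[0],q[1]); q=np.array([q[0]/n*t,q[1]/n*t,1])
    return np.array([p['fx']*q[0]/q[2]+p['cx'],p['fy']*q[1]/q[2]+p['cy']])
E
python3 - <<'E'
from h import *
o=observe(); print({k:np.round(v,3) for k,v in o.items()}, pinch_z if not callable(pinch_z) else pinch_z())
for n in ['top','scene']:
    p=snapshot(n); cv2.imwrite(f'pics/{n}0.png',p['image']); print(n,p['fx'],np.round(ray(p,320,240),3))
    for l in ['slim_centre','wide_centre','cover_grip','incubator','mug','pump','roll','flat_carton']:
        print(l,[(np.round(f['extent']),round(f['confidence'],2)) for f in find_in(p,l)[:2]])
E
```

```text
{'time': np.float64(0.0), 'joint_positions': array([-1.457,  0.053,  1.614, -0.   ,  1.476, -0.119]), 'joint_velocities': array([ 0.001, -0.   , -0.001,  0.001,  0.002,  0.001]), 'joint_torque': array([ 2.0000e-03, -3.9369e+01, -3.7017e+01,  0.0000e+00,  7.0000e-03,
        0.0000e+00]), 'tool_pos': array([ 0.144, -0.608,  0.23 ]), 'orientation': array([-3.118, -0.365,  0.   ]), 'contact_force': array([ 0.276,  0.748, -0.139]), 'moment': array([-0.005, -0.006, -0.031]), 'finger_force': np.float64(0.0), 'finger_gap': np.float64(0.085)} 0.0187
top 506.63508741724274 [[ 0.331 -0.07   1.123]
 [ 0.169 -0.017 -0.986]]
slim_centre [(array([395., 238.,  30.,  29.]), 0.65), (array([194., 290.,  41.,  42.]), 0.41)]
wide_centre [(array([342., 245.,  27.,  36.]), 0.6)]
cover_grip [(array([242., 156.,  82.,  67.]), 0.65)]
incubator [(array([237., 176.,  91.,  64.]), 0.64), (array([390., 237.,  37.,  30.]), 0.4)]
mug [(array([209., 229.,  45.,  53.]), 0.86)]
pump [(array([193., 293.,  38.,  37.]), 0.74)]
roll [(array([405., 283.,  29.,  38.]), 0.67)]
flat_carton [(array([194., 294.,  39.,  37.]), 0.75), (array([369., 180.,  57.,  44.]), 0.64)]
scene 498.62112552022614 [[ 0.229 -0.669  0.612]
 [ 0.338  0.721 -0.605]]
slim_centre [(array([347., 366.,  54.,  29.]), 0.81), (array([393., 303.,  69.,  82.]), 0.41)]
wide_centre [(array([179., 144.,  50., 110.]), 0.61), (array([298., 315.,  48.,  34.]), 0.58)]
cover_grip [(array([326., 202.,  77.,  61.]), 0.82)]
incubator [(array([310., 217.,  98.,  68.]), 0.93)]
mug [(array([240., 188.,  55.,  59.]), 0.94)]
pump [(array([177., 147.,  53., 107.]), 0.7), (array([312., 217.,  96.,  67.]), 0.45)]
roll [(array([278., 383.,  52.,  57.]), 0.85)]
flat_carton [(array([391., 306.,  74.,  76.]), 0.97)]
```

```bash
python3 - <<'E'
import cv2
a=cv2.imread('pics/top0.png')[140:340,170:450]; cv2.imwrite('pics/top0c.png',cv2.resize(a,(784,560),interpolation=3))
E
```

```text
(no output)
```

View pics/top0c.png

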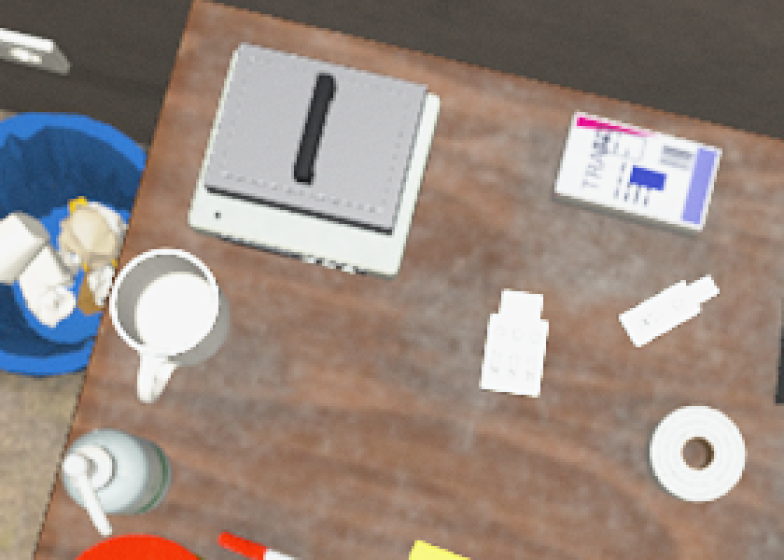

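View pics/scene0.png

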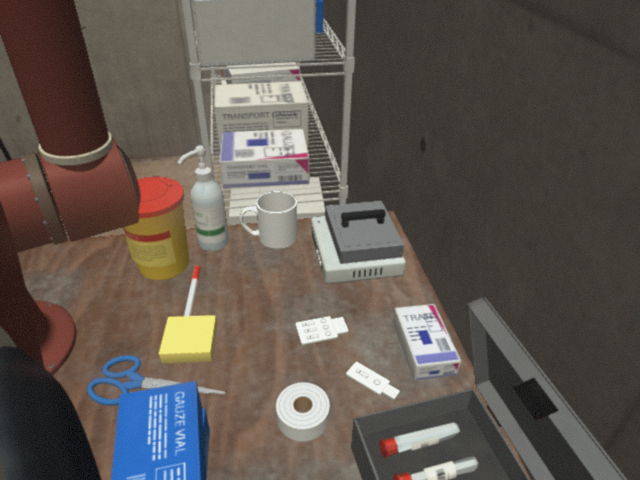

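The top view shows the cover on the incubator (bar from crop 325,78 to 303,180), display side towards the image bottom, and free desk around crop (345,395). The wide cassette is at crop (515,345) with its tab up, and the slim one is at (668,313) with its tab at the upper right. The scene view agrees.

```bash
python3 - <<'E'
from h import *
p=snapshot('top')
def w(u,v,z): return np.round(onz(p,u/2.8+170,v/2.8+140,z),4)
for n,z,pts in [('bar',.097,[(325,76),(303,182)]),('covertop',.07,[(240,45),(428,90),(393,228),(207,187)]),('housing',.04,[(437,97),(190,225),(398,268)]),
 ('wide tab,end',.006,[(523,291),(511,393)]),('slim tab,end',.006,[(711,283),(629,336)]),('free',0,[(340,395),(230,330),(480,330),(280,530),(420,540)]),('mug',.089,[(165,305)]),('pump',.2,[(115,475)]),('roll',.03,[(698,453)]),('carton',.034,[(638,170)])]:
    W=[w(*q,z) for q in pts]; print(n,[tuple(x[:2]) for x in W])
    if len(pts)==2: d=W[1]-W[0]; print('  len',np.linalg.norm(d),'dir deg',np.degrees(np.arctan2(d[1],d[0])),'mid',(W[0]+W[1])/2)
    if n=='covertop': print(np.mean(W,0), [np.linalg.norm(W[i]-W[i-1]) for i in range(4)],[np.degrees(np.arctan2(*(W[i]-W[i-1])[[1,0]])) for i in range(4)])
# refine with masks
for l,z in [('slim_centre',.006),('wide_centre',.006)]:
    r=regions_of(p,l)[0]; c,s,a=cv2.minAreaRect(np.argwhere(r['region'])[:,::-1].astype(np.float32)); print(l,r['confidence'],c,s,a,onz(p,*c,z)[:2])
q=snapshot('wrist'); cv2.imwrite('pics/w0.png',q['image']); print(q['fx'],np.round(ray(q,q['cx'],q['cy'],True),3))
E
```

```text
bar [(np.float64(0.6622), np.float64(-0.0191)), (np.float64(0.5809), np.float64(-0.0022))]
  len 0.08303794313444912 dir deg 168.25704200976944 mid [ 0.62155 -0.01065  0.097  ]
covertop [(np.float64(0.6967), np.float64(0.0476)), (np.float64(0.6587), np.float64(-0.0969)), (np.float64(0.5508), np.float64(-0.0683)), (np.float64(0.5847), np.float64(0.0724))]
[ 0.622725 -0.0113    0.07    ] [np.float64(0.11471285891302682), np.float64(0.14941301817445496), np.float64(0.1116260274308819), np.float64(0.1447262933954988)] [np.float64(-12.485467490857156), np.float64(-104.7338037189509), np.float64(165.15454791791618), np.float64(76.45345212520273)]
housing [(np.float64(0.6622), np.float64(-0.1046)), (np.float64(0.5619), np.float64(0.0895)), (np.float64(0.5254), np.float64(-0.0717))]
wide tab,end [(np.float64(0.5113), np.float64(-0.1712)), (np.float64(0.4299), np.float64(-0.1593))]
  len 0.08226524174886983 dir deg 171.68275376765786 mid [ 0.4706  -0.16525  0.006  ]
slim tab,end [(np.float64(0.5154), np.float64(-0.3219)), (np.float64(0.4737), np.float64(-0.2544))]
  len 0.07934191830300044 dir deg 121.70685078591616 mid [ 0.49455 -0.28815  0.006  ]
free [(np.float64(0.4311), np.float64(-0.0242)), (np.float64(0.4845), np.float64(0.063)), (np.float64(0.4813), np.float64(-0.1364)), (np.float64(0.3264), np.float64(0.0236)), (np.float64(0.3167), np.float64(-0.0855))]
mug [(np.float64(0.4916), np.float64(0.1003))]
pump [(np.float64(0.364), np.float64(0.1131))]
roll [(np.float64(0.3792), np.float64(-0.2998))]
carton [(np.float64(0.6021), np.float64(-0.2623))]
slim_centre 0.73 (354.0738220214844, 262.24835205078125) (22.360380172729492, 36.958343505859375) 10.007980346679688 [ 0.47015644 -0.1639387 ]
wide_centre 0.88 (354.2099914550781, 262.02996826171875) (20.788938522338867, 36.48670959472656) 8.130102157592773 [ 0.47064032 -0.16425548]
371.64829954431775 [[ 0.214 -0.592  0.374]
 [-0.276 -0.065 -0.959]]
```

Emit:
{"op": "play_rows", "data": {
  "commands": [
    {"linear":[0.039,-0.03,-0.01],"twist":[0,0,0],"gripper":-1},
    {"linear":[0.078,-0.06,-0.02],"twist":[0,0,0],"gripper":-1},
    {"linear":[0.117,-0.09,-0.03],"twist":[0,0,0],"gripper":-1},
    {"linear":[0.156,-0.12,-0.03],"twist":[0,0,0],"gripper":-1},
    {"linear":[0.195,-0.15,-0.03],"twist":[0,0,0],"gripper":-1}
  ]
}}

```text
time: 1.6
tool_pos: [0.3003, -0.4158, 0.2621]
orientation: [3.119, 0.364, 0.001]
contact_force: [0.4, -0.2, -0.3]
finger_gap: 0.0857
finger_force: 0.0
```

Emit:
{"op": "play_rows", "data": {
  "commands": [
    {"linear":[0.039,-0.03,0],"twist":[0,0,0],"gripper":-1},
    {"linear":[0.078,-0.06,0],"twist":[0,0,0],"gripper":-1},
    {"linear":[0.117,-0.09,0],"twist":[0,0,0],"gripper":-1},
    {"linear":[0.156,-0.12,0],"twist":[0,0,0],"gripper":-1},
    {"linear":[0.195,-0.15,0],"twist":[0,0,0],"gripper":-1}
  ]
}}

```text
time: 2.1
tool_pos: [0.4554, -0.2245, 0.2617]
orientation: [3.12, 0.365, 0.001]
contact_force: [0.5, -0.4, 0.1]
finger_gap: 0.0852
finger_force: 0.0
```

Emit:
{"op": "play_rows", "data": {
  "commands": [
    {"linear":[0.039,-0.03,0],"twist":[0,0,0.1],"gripper":-1},
    {"linear":[0.078,-0.06,0],"twist":[0,0,0.2],"gripper":-1},
    {"linear":[0.117,-0.09,0],"twist":[0,0,0.3],"gripper":-1},
    {"linear":[0.156,-0.12,0],"twist":[0,0,0.4],"gripper":-1},
    {"linear":[0.195,-0.15,0],"twist":[0,0,0.452],"gripper":-1}
  ]
}}

```text
time: 2.6
tool_pos: [0.6107, -0.0334, 0.2615]
orientation: [3.122, -0.348, 0.001]
contact_force: [0.4, -0.2, 0.9]
finger_gap: 0.0856
finger_force: 0.0
```

```bash
cat >> h.py <<'E'
def totool(d,o=None):
    o=o or observe(); return R.from_rotvec(o['orientation']).as_matrix().T@np.asarray(d)
def phi(o=None):
    o=o or observe(); x=R.from_rotvec(o['orientation']).as_matrix()[:,0]; return np.degrees(np.arctan2(x[1],x[0]))
E
python3 - <<'E'
from h import *
p=snapshot('wrist'); o=observe(); cv2.imwrite('pics/w1.png',p['image']); print(o['tool_pos'],phi(o))
for X in [(.6622,-.0191,.097),(.5809,-.0022,.097),(.622,-.011,.097)]: print(proj(p,X,True))
g=cv2.cvtColor(p['image'],cv2.COLOR_BGR2GRAY); 
E
```

```text
[ 0.61363077 -0.02789999  0.2608365 ] -12.474821997066973
[284.86133414 161.00153367]
[288.32283946 256.28317895]
[286.75701544 209.34110028]
```

View pics/w1.png

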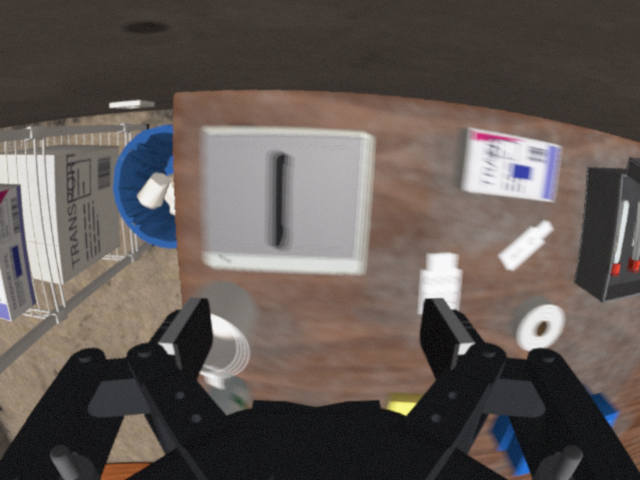

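The wrist view (blurred by motion) shows the bar from (282,152) to (277,247), with the mug at the lower left. I measure again now that the arm is still.

```bash
python3 - <<'E'
from h import *
p=snapshot('wrist'); o=observe(); print(o['tool_pos'],phi(o))
g=cv2.cvtColor(p['image'],cv2.COLOR_BGR2GRAY)
m=np.zeros_like(g); m[135:265,255:310]=(g[135:265,255:310]<50)*255
n,l,s,c=cv2.connectedComponentsWithStats(m); i=1+np.argmax(s[1:,4]); print(s[i],c[i])
yx=np.argwhere(l==i)
lo=yx[:,0].min();hi=yx[:,0].max()
for v in (lo+10,hi-10):
    r=yx[yx[:,0]==v][:,1]; print(v,r.min(),r.max(), [np.round(onz(p,u,v,.097,True)[:2],4) for u in (r.min(),r.max()+1)])
A=onz(p,yx[yx[:,0]==lo][:,1].mean(),lo,.097,True);B=onz(p,yx[yx[:,0]==hi][:,1].mean(),hi+1,.097,True);d=A-B
print(A,B,(A+B)/2,np.linalg.norm(d),np.degrees(np.arctan2(d[1],d[0])))
E
```

```text
[ 0.61171601 -0.030848    0.26067547] -12.263344839769594
[ 286  159   16   94 1087] [292.50045998 207.58601656]
169 287 301 [array([ 0.6586, -0.0128]), array([ 0.6558, -0.025 ])]
242 286 299 [array([0.5974, 0.0027]), array([ 0.5948, -0.0091])]
[ 0.66551043 -0.01997462  0.097     ] [ 0.586367  -0.0008399  0.097    ] [ 0.62593872 -0.01040726  0.097     ] 0.08142370531616491 -13.591731724439981
```

Emit:
{"op": "play_rows", "data": {
  "commands": [
    {"linear":[0.008,-0.022,0.03],"twist":[0,0,0.021],"gripper":-1},
    {"linear":[0.008,-0.022,0.07],"twist":[0,0,0.021],"gripper":-1},
    {"linear":[0.008,-0.022,0.11],"twist":[0,0,0.021],"gripper":-1},
    {"linear":[0.008,-0.022,0.13],"twist":[0,0,0.021],"gripper":-1},
    {"linear":[0.008,-0.022,0.13],"twist":[0,0,0.021],"gripper":-1}
  ]
}}

```text
time: 3.2
tool_pos: [0.619, -0.0156, 0.1266]
orientation: [3.119, -0.377, -0.013]
contact_force: [0.3, -0.4, -1.0]
finger_gap: 0.0851
finger_force: 0.0
```

```bash
python3 - <<'E'
from h import *
p=snapshot('wrist'); o=observe(); print(o['tool_pos'],phi(o)); cv2.imwrite('pics/w2.png',p['image'])
for X in [(.624+.0408,-.0108-.0098,.097),(.624-.0408,-.0108+.0098,.097)]: print(proj(p,X,True))
g=cv2.cvtColor(p['image'],cv2.COLOR_BGR2GRAY); print(g[200:300:20,260:360:4])
E
```

```text
[ 0.62080898 -0.01584576  0.12956259] -13.781230390756873
[301.98696983 186.31846362]
[304.73867684 341.28199395]
[[156 157 159 160 158 161 124  26  41  42  48  50  42  31 161 163 163 164
  164 164 167 165 168 165 167]
 [157 156 158 160 159 156 134  26  35  42  45  45  39  38 161 162 160 164
  164 162 163 162 165 163 166]
 [157 155 156 157 157 157 145  33  36  41  40  49  42  37 160 161 161 161
  163 158 163 162 161 162 161]
 [152 155 154 157 158 156 150  24  35  40  42  42  44  54 157 158 158 157
  161 156 158 157 160 160 157]
 [153 153 153 152 154 152 147  31  32  43  37  45  39  66 155 155 154 154
  156 153 154 156 152 156 158]]
```

View pics/w2.png

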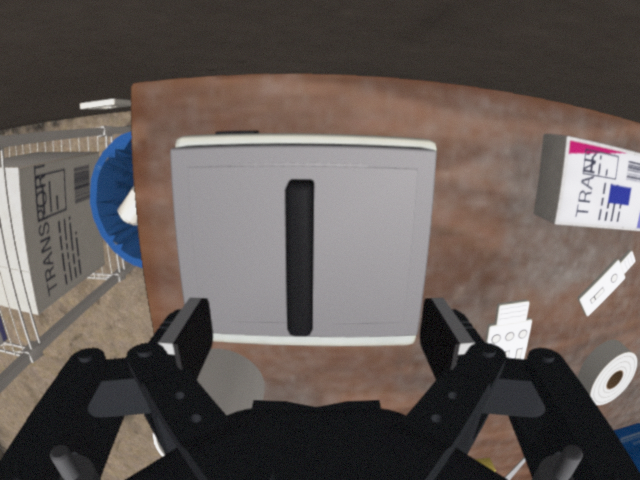

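The bar spans (300,181) to (301,335), centred between the fingers to within a few mm, so I go down and grip.

Emit:
{"op": "play_rows", "data": {
  "commands": [
    {"linear":[0.005,-0.007,0.02],"twist":[0,0,0],"gripper":-1},
    {"linear":[0.005,-0.007,0.04],"twist":[0,0,0],"gripper":-1},
    {"linear":[0.005,-0.007,0.054],"twist":[0,0,0],"gripper":-1},
    {"linear":[0.005,-0.007,0.054],"twist":[0,0,0],"gripper":-1},
    {"linear":[0.005,-0.007,0.054],"twist":[0,0,0],"gripper":0.2}
  ]
}}

```text
time: 3.75
tool_pos: [0.6294, -0.0103, 0.0786]
orientation: [3.119, -0.377, 0.003]
contact_force: [0.3, 0.4, 1.2]
finger_gap: 0.0733
finger_force: 0.0
```

Emit:
{"op": "play_rows", "data": {
  "commands": [
    {"linear":[0,0,0],"twist":[0,0,0],"gripper":0.5},
    {"linear":[0,0,0],"twist":[0,0,0],"gripper":0.8},
    {"linear":[0,0,0],"twist":[0,0,0],"gripper":1},
    {"linear":[0,0,0],"twist":[0,0,0],"gripper":1},
    {"linear":[0,0,0],"twist":[0,0,0],"gripper":1}
  ]
}}

```text
time: 4.25
tool_pos: [0.6292, -0.0099, 0.0781]
orientation: [-3.119, 0.376, -0.002]
contact_force: [-0.6, -0.1, 3.1]
finger_gap: 0.0129
finger_force: 61.0
```

```bash
python3 - <<'E'
from h import *
o=observe(); print({k:np.round(v,4) for k,v in o.items()},phi(o))
E
```

```text
{'time': np.float64(4.25), 'joint_positions': array([-1.3400e-01,  1.9860e-01,  1.7211e+00,  2.0000e-04,  1.2208e+00,
        1.6768e+00]), 'joint_velocities': array([-0.0003, -0.0003, -0.0012,  0.0001,  0.0013,  0.0009]), 'joint_torque': array([-2.07400e-01, -4.05415e+01, -3.21659e+01, -1.23300e-01,
       -8.15000e-02, -6.40000e-03]), 'tool_pos': array([ 0.6292, -0.0099,  0.0781]), 'orientation': array([-3.1188e+00,  3.7630e-01, -1.8000e-03]), 'contact_force': array([-0.6061, -0.105 ,  3.0678]), 'moment': array([ 0.1638, -0.0074,  0.0071]), 'finger_force': np.float64(60.9949), 'finger_gap': np.float64(0.0129)} -13.759875310659739
```

Emit:
{"op": "play_rows", "data": {
  "commands": [
    {"linear":[0,0,-0.01],"twist":[0,0,0],"gripper":1},
    {"linear":[0,0,-0.03],"twist":[0,0,0],"gripper":1},
    {"linear":[0,0,-0.055],"twist":[0,0,0],"gripper":1},
    {"linear":[0,0,-0.08],"twist":[0,0,0],"gripper":1},
    {"linear":[0,0,-0.09],"twist":[0,0,0],"gripper":1}
  ]
}}

```text
time: 4.75
tool_pos: [0.6297, -0.0101, 0.17]
orientation: [3.119, -0.376, 0.005]
contact_force: [-0.6, 0.3, -3.2]
finger_gap: 0.0127
finger_force: 60.2
```

```bash
python3 - <<'E'
from h import *
o=observe(); print({k:np.round(v,4) for k,v in o.items() if 'joint' not in k},phi(o))
p=snapshot('scene'); cv2.imwrite('pics/s1.png',cv2.resize(p['image'][120:320,200:460],None,fx=3,fy=3))
E
```

```text
{'time': np.float64(4.75), 'tool_pos': array([ 0.6297, -0.0101,  0.17  ]), 'orientation': array([ 3.1188, -0.3763,  0.0054]), 'contact_force': array([-0.6276,  0.2674, -3.1539]), 'moment': array([ 0.0018, -0.0194,  0.0086]), 'finger_force': np.float64(60.2037), 'finger_gap': np.float64(0.0127)} -13.758318858434745
```

View pics/s1.png

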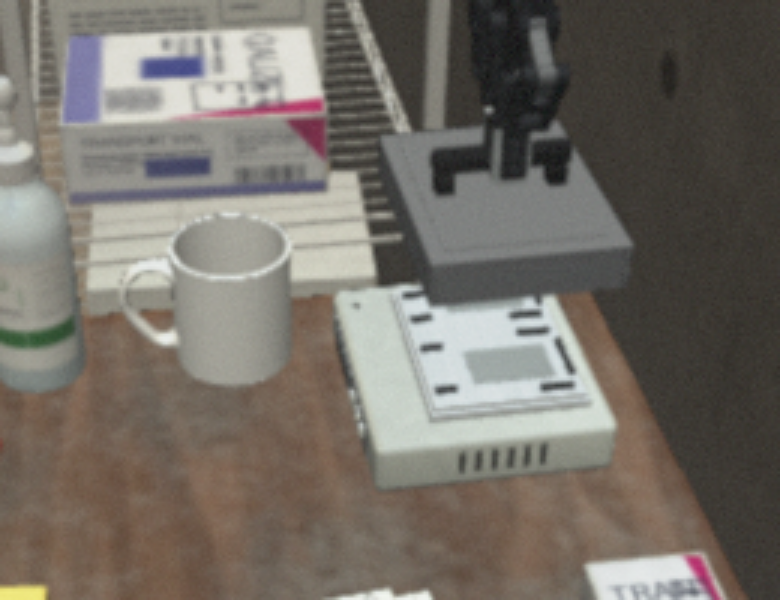

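The cover hangs level from the gripper, and the plate with its ribs is visible below it. I carry it to the free desk area.

Emit:
{"op": "play_rows", "data": {
  "commands": [
    {"linear":[-0.03,0.012,0],"twist":[0,0,0],"gripper":1},
    {"linear":[-0.075,0.028,0],"twist":[0,0,0],"gripper":1},
    {"linear":[-0.12,0.044,0],"twist":[0,0,0],"gripper":1},
    {"linear":[-0.165,0.06,0],"twist":[0,0,0],"gripper":1},
    {"linear":[-0.2,0.069,0],"twist":[0,0,0],"gripper":1}
  ]
}}

```text
time: 5.3
tool_pos: [0.4146, -0.0292, 0.1648]
orientation: [-3.119, 0.377, 0.007]
contact_force: [0.5, 0.1, -2.5]
finger_gap: 0.0125
finger_force: 60.1
```

Emit:
{"op": "play_rows", "data": {
  "commands": [
    {"linear":[-0.011,0.003,0.01],"twist":[0,0,0],"gripper":1},
    {"linear":[-0.011,0.003,0.04],"twist":[0,0,0],"gripper":1},
    {"linear":[-0.011,0.003,0.075],"twist":[0,0,0],"gripper":1},
    {"linear":[-0.011,0.003,0.105],"twist":[0,0,0],"gripper":1},
    {"linear":[-0.011,0.003,0.12],"twist":[0,0,0],"gripper":1}
  ]
}}

```text
time: 5.8
tool_pos: [0.4031, -0.0288, 0.0428]
orientation: [-3.118, 0.376, 0.011]
contact_force: [-0.3, 0.2, -3.4]
finger_gap: 0.0129
finger_force: 60.0
```

Emit:
{"op": "play_rows", "data": {
  "commands": [
    {"linear":[0,0,0.005],"twist":[0,0,0],"gripper":1},
    {"linear":[0,0,0.009],"twist":[0,0,0],"gripper":1},
    {"linear":[0,0,0.009],"twist":[0,0,0],"gripper":1}
  ]
}}

```text
time: 6.1
tool_pos: [0.4069, -0.0298, 0.0389]
orientation: [3.119, -0.376, 0.0]
contact_force: [1.1, 0.4, -2.8]
finger_gap: 0.0124
finger_force: 60.1
```

Emit:
{"op": "play_rows", "data": {
  "commands": [
    {"linear":[0,0,0.002],"twist":[0,0,0],"gripper":1},
    {"linear":[0,0,0.002],"twist":[0,0,0],"gripper":1}
  ]
}}

```text
time: 6.3
tool_pos: [0.4079, -0.03, 0.038]
orientation: [3.119, -0.376, 0.003]
contact_force: [-3.2, 0.9, 4.4]
finger_gap: 0.0122
finger_force: 61.1
```

Emit:
{"op": "play_rows", "data": {
  "commands": [
    {"linear":[0,0,0],"twist":[0,0,0],"gripper":0.3},
    {"linear":[0,0,0],"twist":[0,0,0],"gripper":-0.2},
    {"linear":[0,0,0],"twist":[0,0,0],"gripper":-0.2},
    {"linear":[0,0,0],"twist":[0,0,0],"gripper":-0.2}
  ]
}}

```text
time: 6.7
tool_pos: [0.4068, -0.0297, 0.0364]
orientation: [3.119, -0.376, 0.001]
contact_force: [0.1, 0.6, 0.2]
finger_gap: 0.051
finger_force: 0.0
```

Emit:
{"op": "play_rows", "data": {
  "commands": [
    {"linear":[0,0,-0.02],"twist":[0,0,0],"gripper":-0.2},
    {"linear":[0,0,-0.06],"twist":[0,0,0],"gripper":-0.2},
    {"linear":[0,0,-0.1],"twist":[0,0,0],"gripper":-0.2},
    {"linear":[0,0,-0.14],"twist":[0,0,0],"gripper":-0.2},
    {"linear":[0,0,-0.16],"twist":[0,0,0],"gripper":-0.2}
  ]
}}

```text
time: 7.2
tool_pos: [0.4082, -0.0301, 0.2006]
orientation: [3.118, -0.376, 0.01]
contact_force: [0.4, 0.4, -0.1]
finger_gap: 0.0514
finger_force: 0.0
```

```bash
python3 - <<'E'
from h import *
o=observe(); print({k:np.round(v,4) for k,v in o.items() if 'joint' not in k},phi(o))
p=snapshot('top'); cv2.imwrite('pics/t2.png',cv2.resize(p['image'][140:340,170:450],(784,560),interpolation=cv2.INTER_CUBIC))
E
```

```text
{'time': np.float64(7.2), 'tool_pos': array([ 0.4082, -0.0301,  0.2006]), 'orientation': array([ 3.1181, -0.3763,  0.0099]), 'contact_force': array([ 0.4146,  0.3561, -0.1471]), 'moment': array([-0.    ,  0.0204,  0.0416]), 'finger_force': np.float64(0.0), 'finger_gap': np.float64(0.0514)} -13.762557061871524
```

View pics/t2.png

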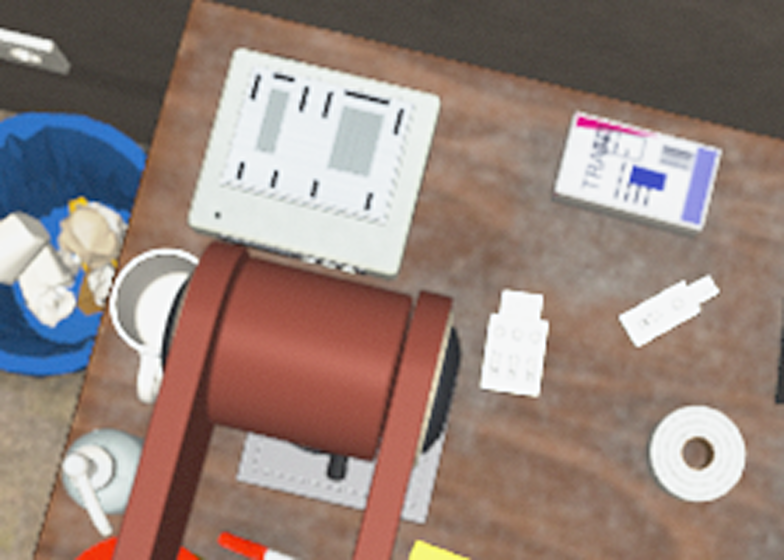

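The top view shows the plate clear, with the rib marks at crop (257,87), (285,78), (304,98), (327,104), (367,97), (400,121), (239,170), (274,178), (314,188) and (369,200). The cover stands on the desk.

```bash
cat > bays.py <<'E'
from h import *
def fit(p,pts,fish=False,z=.054):
    # model order: slim bodyL, rear, bodyR, wide bodyL, rear, bodyR, slim tabL, tabR, wide tabL, tabR ; origin plate centre guess
    S=np.array([(32,19.5),(47.5,0),(32,-19.5)]);W=np.array([(32,28.5),(47.5,0),(32,-28.5)])
    M=np.vstack([S+[0,33.5],W-[0,33.5],[(-30,47),(-30,20),(-30,-12),(-30,-55)]])/1000
    X=np.array([onz(p,*q,z,fish)[:2] for q in pts])
    A=X-X.mean(0);B=M-M.mean(0); th=np.arctan2((B[:,0]*A[:,1]-B[:,1]*A[:,0]).sum(),(A*B).sum())
    Rm=np.array([[np.cos(th),-np.sin(th)],[np.sin(th),np.cos(th)]]); t=X.mean(0)-Rm@M.mean(0)
    res=(X-t)@Rm-M
    return th,Rm,t,res
E
python3 - <<'E'
from bays import *
p=snapshot('top'); g=cv2.cvtColor(p['image'],cv2.COLOR_BGR2GRAY); b=g[150:225,240:322]
big=cv2.resize(b,None,fx=6,fy=6,interpolation=cv2.INTER_CUBIC); m=((big<95)*255).astype(np.uint8)
n,l,s,c=cv2.connectedComponentsWithStats(m)
C=[( (c[i][0]+.5)/6-.5+240,(c[i][1]+.5)/6-.5+150,s[i,4]) for i in range(1,n) if s[i,4]>60]
seed=[(257,87),(285,78),(304,98),(327,104),(367,97),(400,121),(239,170),(274,178),(314,188),(369,200)]
pts=[]
for u,v in seed:
    u,v=u/2.8+170,v/2.8+140; k=min(C,key=lambda q:np.hypot(q[0]-u,q[1]-v)); pts.append(k[:2]); print(round(u,1),round(v,1),np.round(k,1))
th,Rm,t,res=fit(p,pts); print(np.degrees(th),'slim',t+Rm@[0,.0335],'wide',t+Rm@[0,-.0335]); print(np.round(res*1000,1).tolist())
print('pred bay from bar line', [np.round(np.array([.627,-.0095])+Rm@[0,y],4) for y in(.038,-.029)])
E
```

```text
261.8 171.1 [260.7 170.9 244. ]
271.8 167.9 [273.3 168.   64. ]
278.6 175.0 [277.7 176.1 174. ]
286.8 177.1 [286.6 176.5 208. ]
301.1 174.6 [303. 175. 107.]
312.9 183.2 [312.2 181.6 126. ]
255.4 200.7 [255.1 201.7  91. ]
267.9 203.6 [267.5 203.4 151. ]
282.1 207.1 [282.  206.2  97. ]
301.8 211.4 [301.  212.2  93. ]
-14.944612041025756 slim [0.62996115 0.02741204] wide [ 0.61268284 -0.03732172]
[[2.3, 1.0], [-0.1, -4.3], [-0.0, 1.1], [3.8, 1.2], [0.3, -4.2], [6.4, 1.2], [-5.4, 1.0], [-2.5, 1.0], [-0.9, 1.0], [-3.9, 1.0]]
pred bay from bar line [array([0.6368, 0.0272]), array([ 0.6195, -0.0375])]
```

Emit:
{"op": "play_rows", "data": {
  "commands": [
    {"linear":[0.03,0.038,0],"twist":[0,0,-0.05],"gripper":-0.2},
    {"linear":[0.06,0.075,0],"twist":[0,0,-0.095],"gripper":-0.2},
    {"linear":[0.092,0.115,0],"twist":[0,0,-0.095],"gripper":-0.5},
    {"linear":[0.092,0.115,0],"twist":[0,0,-0.095],"gripper":-0.5},
    {"linear":[0.092,0.115,0],"twist":[0,0,-0.095],"gripper":-0.5}
  ]
}}

```text
time: 7.8
tool_pos: [0.4679, -0.1637, 0.194]
orientation: [-3.131, 0.231, 0.006]
contact_force: [-0.2, 1.3, -0.4]
finger_gap: 0.064
finger_force: 0.0
```

```bash
python3 - <<'E'
from h import *
p=snapshot('wrist'); o=observe(); print(o['tool_pos'],phi(o)); cv2.imwrite('pics/w3.png',p['image'])
print('pred wide',proj(p,(.4706,-.1648,.006),True),'slim',proj(p,(.4946,-.288,.006),True))
for l in ['wide_centre','slim_centre']:
  for r in regions_of(p,l)[:2]:
    if r['confidence']<.4: continue
    yx=np.argwhere(r['region']); W=np.array([onz(p,u,v,.006,True)[:2] for v,u in yx])*1000
    c,s,a=cv2.minAreaRect(W.astype(np.float32)); print(l,r['confidence'],r['extent'],c,s,a)
E
```

```text
[ 0.46776385 -0.16283567  0.19441638] -8.352764812267047
pred wide [316.76591879 206.45859954] slim [445.01970429 163.59344118]
wide_centre 0.97 [289.1, 161.1, 52.2, 86.9] (472.27447509765625, -163.498046875) (45.65711975097656, 79.9050064086914) 80.56627655029297
slim_centre 0.61 [406.8, 128.4, 74.6, 66.4] (497.63104248046875, -286.61932373046875) (29.295156478881836, 80.05313110351562) 27.811323165893555
```

View pics/w3.png

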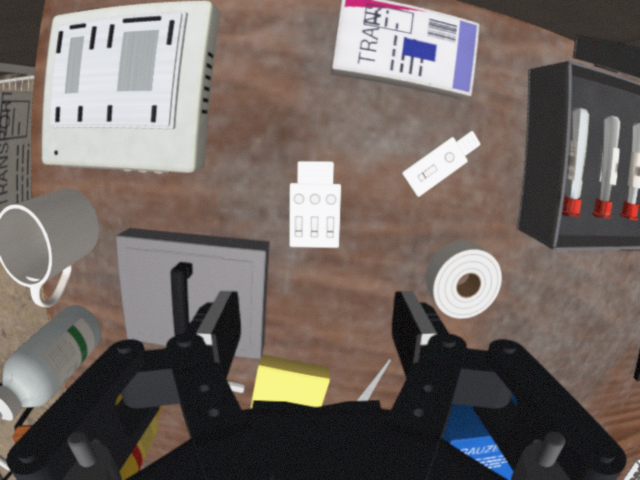

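The wrist view shows the wide cassette upright at (315,205) with its tab up, the slim one at (442,163) with its tab at the upper right, and all the ribs. I go down on the wide one.

Emit:
{"op": "play_rows", "data": {
  "commands": [
    {"linear":[0.004,0,0.04],"twist":[0,0,0.018],"gripper":-0.5},
    {"linear":[0.004,0,0.08],"twist":[0,0,0.018],"gripper":-0.5},
    {"linear":[0.004,0,0.12],"twist":[0,0,0.018],"gripper":-0.5},
    {"linear":[0.004,0,0.155],"twist":[0,0,0.018],"gripper":-0.5},
    {"linear":[0.004,0,0.155],"twist":[0,0,0.018],"gripper":-0.5}
  ]
}}

```text
time: 8.45
tool_pos: [0.468, -0.1604, 0.036]
orientation: [-3.127, 0.253, 0.016]
contact_force: [-0.3, 0.1, -0.6]
finger_gap: 0.0639
finger_force: 0.0
```

```bash
python3 - <<'E'
from h import *
p=snapshot('wrist'); o=observe(); print(o['tool_pos'],phi(o)); cv2.imwrite('pics/w4.png',p['image'])
g=cv2.cvtColor(p['image'],cv2.COLOR_BGR2GRAY); x=np.round(proj(p,(.4723,-.1635,.006),True)).astype(int); print(x)
m=(cv2.morphologyEx(g,cv2.MORPH_CLOSE,np.ones((9,9)))>190).astype(np.uint8); n,l,s,c=cv2.connectedComponentsWithStats(m); i=l[x[1],x[0]]; print(s[i])
W=np.array([onz(p,u,v,.006,True)[:2] for v,u in np.argwhere(l==i)])*1000
print(cv2.minAreaRect(W.astype(np.float32)), W.mean(0))
E
```

```text
[ 0.47031375 -0.16175914  0.03918663] -9.266504394715152
[320 268]
[  274   188    94   148 12236]
((472.49871826171875, -163.48863220214844), (45.54545211791992, 79.70915222167969), 80.41307830810547) [ 472.82663734 -163.52442699]
```

Emit:
{"op": "play_rows", "data": {
  "commands": [
    {"linear":[0.002,0.001,0.02],"twist":[0,0,0.005],"gripper":-0.5},
    {"linear":[0.002,0.001,0.038],"twist":[0,0,0.005],"gripper":-0.5},
    {"linear":[0.002,0.001,0.038],"twist":[0,0,0.005],"gripper":-0.5},
    {"linear":[0.002,0.001,0.038],"twist":[0,0,0.005],"gripper":-0.5}
  ]
}}

```text
time: 8.9
tool_pos: [0.4757, -0.1655, 0.0055]
orientation: [3.129, -0.263, 0.004]
contact_force: [0.6, 0.3, -0.4]
finger_gap: 0.0644
finger_force: 0.0
```

Emit:
{"op": "play_rows", "data": {
  "commands": [
    {"linear":[0,0,0],"twist":[0,0,0],"gripper":-0.3},
    {"linear":[0,0,0],"twist":[0,0,0],"gripper":0},
    {"linear":[0,0,0],"twist":[0,0,0],"gripper":0.1},
    {"linear":[0,0,0],"twist":[0,0,0],"gripper":0.1},
    {"linear":[0,0,0],"twist":[0,0,0],"gripper":0.1}
  ]
}}

```text
time: 9.4
tool_pos: [0.4754, -0.1655, 0.0047]
orientation: [3.13, -0.264, 0.003]
contact_force: [-0.6, 0.8, 6.3]
finger_gap: 0.0388
finger_force: 3.3
```

The fingers closed above the cassette. I reopen and go lower.

Emit:
{"op": "play_rows", "data": {
  "commands": [
    {"linear":[0,0,-0.006],"twist":[0,0,0],"gripper":-0.4},
    {"linear":[-0.002,0,-0.006],"twist":[0,0,0],"gripper":-0.5},
    {"linear":[-0.003,0,-0.004],"twist":[0,0,0],"gripper":-0.5},
    {"linear":[-0.003,0,0.002],"twist":[0,0,0],"gripper":-0.5},
    {"linear":[-0.003,0,0.004],"twist":[0,0,0],"gripper":-0.5}
  ]
}}

```text
time: 9.9
tool_pos: [0.4705, -0.1643, -0.0019]
orientation: [-3.13, 0.264, 0.003]
contact_force: [0.4, 0.5, -1.0]
finger_gap: 0.0639
finger_force: 0.0
```

```bash
python3 - <<'E'
from h import *
p=snapshot('wrist'); o=observe(); print(o['tool_pos'],phi(o),o['contact_force'],o['finger_gap'])
g=cv2.cvtColor(p['image'],cv2.COLOR_BGR2GRAY); x=np.round(proj(p,(.4723,-.1635,.006),True)).astype(int); print(x)
m=(cv2.morphologyEx(g,cv2.MORPH_CLOSE,np.ones((9,9)))>190).astype(np.uint8); n,l,s,c=cv2.connectedComponentsWithStats(m); i=l[x[1],x[0]]; print(s[i])
W=np.array([onz(p,u,v,.006,True)[:2] for v,u in np.argwhere(l==i)])*1000
print(cv2.minAreaRect(W.astype(np.float32)), W.mean(0))
E
```

```text
[ 0.47045683 -0.16419845 -0.00207739] -9.64178364911003 [-0.39008493 -0.8120912   0.11608381] 0.06423421175255001
[312 309]
[  255   214   115   171 17092]
((472.4040832519531, -163.3328857421875), (45.32426071166992, 78.93059539794922), 80.40988159179688) [ 474.0764754  -163.64896316]
```

Emit:
{"op": "play_rows", "data": {
  "commands": [
    {"linear":[0.002,0,-0.001],"twist":[0,0,0],"gripper":-0.3},
    {"linear":[0.002,0,-0.001],"twist":[0,0,0],"gripper":-0.1},
    {"linear":[0.002,0,-0.001],"twist":[0,0,0],"gripper":0.1},
    {"linear":[0.002,0,-0.001],"twist":[0,0,0],"gripper":0.3},
    {"linear":[0.002,0,-0.001],"twist":[0,0,0],"gripper":0.3}
  ]
}}

```text
time: 10.45
tool_pos: [0.4741, -0.1653, 0.0011]
orientation: [3.13, -0.264, 0.002]
contact_force: [-0.8, 0.6, 5.0]
finger_gap: 0.0434
finger_force: 60.9
```

```bash
python3 - <<'E'
from h import *
o=observe(); print({k:np.round(v,4) for k,v in o.items() if 'joint' not in k},phi(o))
E
```

```text
{'time': np.float64(10.45), 'tool_pos': array([ 0.4741, -0.1653,  0.0011]), 'orientation': array([ 3.130e+00, -2.638e-01,  2.300e-03]), 'contact_force': array([-0.8366,  0.5989,  5.0343]), 'moment': array([0.0862, 0.0548, 0.0056]), 'finger_force': np.float64(60.8528), 'finger_gap': np.float64(0.0434)} -9.636466389702644
```

Emit:
{"op": "play_rows", "data": {
  "commands": [
    {"linear":[0,0,-0.01],"twist":[0,0,0],"gripper":0.3},
    {"linear":[0,0,-0.04],"twist":[0,0,0],"gripper":0.3},
    {"linear":[0,0,-0.08],"twist":[0,0,0],"gripper":0.3},
    {"linear":[0,0,-0.12],"twist":[0,0,0],"gripper":0.3},
    {"linear":[0,0,-0.15],"twist":[0,0,0],"gripper":0.3}
  ]
}}

```text
time: 10.95
tool_pos: [0.4737, -0.1652, 0.1532]
orientation: [3.129, -0.264, 0.004]
contact_force: [0.7, 0.1, -1.0]
finger_gap: 0.0429
finger_force: 61.0
```

```bash
python3 - <<'E'
from h import *
o=observe(); print({k:np.round(v,4) for k,v in o.items() if 'joint' not in k},phi(o))
p=snapshot('wrist'); cv2.imwrite('pics/w5.png',p['image'])
E
```

```text
{'time': np.float64(10.95), 'tool_pos': array([ 0.4737, -0.1652,  0.1532]), 'orientation': array([ 3.1294, -0.2638,  0.0035]), 'contact_force': array([ 0.6968,  0.1219, -0.9619]), 'moment': array([-0.0152, -0.0442,  0.0497]), 'finger_force': np.float64(60.9808), 'finger_gap': np.float64(0.0429)} -9.637603121620847
```

View pics/w5.png

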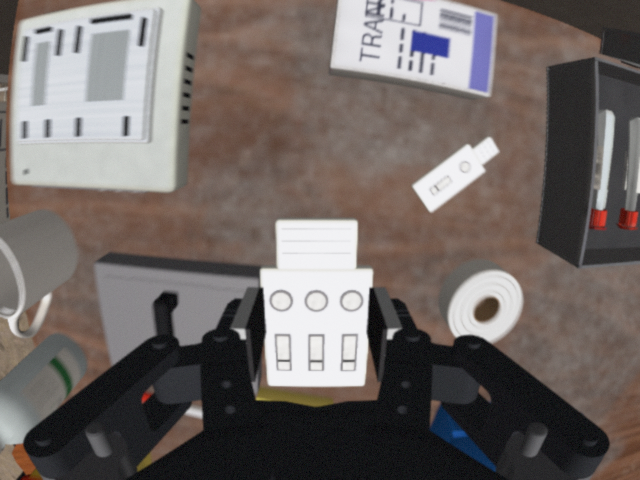

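The cassette is held flat, with its tab pointing up in the image at (317,245). I move nearer the incubator and measure the ribs before the half turn.

Emit:
{"op": "play_rows", "data": {
  "commands": [
    {"linear":[0.02,-0.035,-0.02],"twist":[0,0,0],"gripper":0.3},
    {"linear":[0.04,-0.07,-0.05],"twist":[0,0,0],"gripper":0.3},
    {"linear":[0.06,-0.105,-0.07],"twist":[0,0,0],"gripper":0.3},
    {"linear":[0.067,-0.118,-0.08],"twist":[0,0,0],"gripper":0.3},
    {"linear":[0.067,-0.118,-0.08],"twist":[0,0,0],"gripper":0.3}
  ]
}}

```text
time: 11.5
tool_pos: [0.5605, -0.0588, 0.232]
orientation: [3.13, -0.259, 0.004]
contact_force: [0.5, -1.1, -0.2]
finger_gap: 0.0429
finger_force: 61.0
```

```bash
cat >> bays.py <<'E'
def ribs(p,t0,th0,thr=70):
    """detect rib blobs near predicted places, refine"""
    c,s=np.cos(th0),np.sin(th0);Rm=np.array([[c,-s],[s,c]])
    S=np.array([(32,19.5),(47.5,0),(32,-19.5)]);W=np.array([(32,28.5),(47.5,0),(32,-28.5)])
    M=np.vstack([S+[0,33.5],W-[0,33.5],[(-30,47),(-30,20),(-30,-12),(-30,-55)]])/1000
    g=cv2.cvtColor(p['image'],cv2.COLOR_BGR2GRAY)
    n,l,st,ce=cv2.connectedComponentsWithStats((g<thr).astype(np.uint8))
    C=[(i,onz(p,*ce[i],.053,True)[:2]) for i in range(1,n) if 8<st[i,4]<900]
    out=[]
    for m in M:
        X=t0+Rm@m; 
        k=min(C,key=lambda q:np.hypot(*(q[1]-X))); out.append((k[1],ce[k[0]],st[k[0]]))
    return M,out
E
python3 - <<'E'
from bays import *
p=snapshot('wrist'); o=observe(); print(o['tool_pos'],phi(o)); cv2.imwrite('pics/w6.png',p['image'])
M,out=ribs(p,np.array([.624,-.0055]),np.radians(-13.9))
X=np.array([a[0] for a in out])
for a in out: print(np.round(a[0],4),a[1].round(1),a[2])
th=np.radians(-13.9);c,s=np.cos(th),np.sin(th);Rm=np.array([[c,-s],[s,c]])
print(np.round((X-[.624,-.0055])@Rm*1000,1).tolist()); print((M*1000).tolist())
E
```

```text
[ 0.55912562 -0.05966082  0.23019408] -9.555422884230309
[0.6699 0.0377] [187.6 113.3] [186 103   4  22  55]
[0.6768 0.0151] [210.   99.8] [201  99  18   3  43]
[6.6e-01 2.0e-04] [229.5 114.5] [228 104   4  22  59]
[ 0.6548 -0.018 ] [250.7 115.9] [249 105   4  22  58]
[ 0.6597 -0.0487] [284.6 103.6] [266 102  39   5  94]
[ 0.6402 -0.0729] [316.4 120.9] [315 111   4  21  46]
[0.6027 0.0496] [190.1 188.5] [189 182   3  13  35]
[0.5957 0.0235] [218.3 190.5] [217 184   3  13  29]
[ 0.5879 -0.0074] [253.1 192.8] [252 186   3  14  38]
[ 0.577  -0.0488] [301.2 196.7] [300 190   3  14  31]
[[34.1, 53.0], [46.3, 32.7], [33.5, 14.2], [32.9, -4.7], [45.0, -33.4], [31.9, -61.5], [-34.0, 48.4], [-34.4, 21.4], [-34.6, -10.5], [-35.2, -53.3]]
[[32.0, 53.0], [47.5, 33.5], [32.0, 14.0], [32.0, -5.0], [47.5, -33.5], [32.0, -62.0], [-30.0, 47.0], [-30.0, 20.0], [-30.0, -12.0], [-30.0, -55.0]]
```

Emit:
{"op": "play_rows", "data": {
  "commands": [
    {"linear":[0,0,0],"twist":[0,0,-0.14],"gripper":0.3},
    {"linear":[0,0,0],"twist":[0,0,-0.28],"gripper":0.3},
    {"linear":[0,0,0],"twist":[0,0,-0.42],"gripper":0.3},
    {"linear":[0,0,0],"twist":[0,0,-0.56],"gripper":0.3},
    {"linear":[0,0,0],"twist":[0,0,-0.7],"gripper":0.3}
  ]
}}

```text
time: 12.05
tool_pos: [0.5573, -0.0612, 0.228]
orientation: [-3.028, -0.831, 0.006]
contact_force: [0.1, -0.0, -0.9]
finger_gap: 0.0428
finger_force: 61.0
```

Emit:
{"op": "play_rows", "data": {
  "commands": [
    {"linear":[0,0,0],"twist":[0,0,-0.14],"gripper":0.3},
    {"linear":[0,0,0],"twist":[0,0,-0.28],"gripper":0.3},
    {"linear":[0,0,0],"twist":[0,0,-0.42],"gripper":0.3},
    {"linear":[0,0,0],"twist":[0,0,-0.56],"gripper":0.3},
    {"linear":[0,0,0],"twist":[0,0,-0.7],"gripper":0.3}
  ]
}}

```text
time: 12.55
tool_pos: [0.5573, -0.0612, 0.228]
orientation: [-2.559, -1.818, 0.005]
contact_force: [-0.0, 0.3, -0.0]
finger_gap: 0.0428
finger_force: 61.0
```

Emit:
{"op": "play_rows", "data": {
  "commands": [
    {"linear":[0,0,0],"twist":[0,0,-0.14],"gripper":0.3},
    {"linear":[0,0,0],"twist":[0,0,-0.28],"gripper":0.3},
    {"linear":[0,0,0],"twist":[0,0,-0.42],"gripper":0.3},
    {"linear":[0,0,0],"twist":[0,0,-0.56],"gripper":0.3},
    {"linear":[0,0,0],"twist":[0,0,-0.7],"gripper":0.3}
  ]
}}

```text
time: 13.05
tool_pos: [0.5573, -0.0612, 0.228]
orientation: [-1.78, -2.585, 0.003]
contact_force: [0.0, 0.8, -0.4]
finger_gap: 0.0431
finger_force: 61.0
```

Emit:
{"op": "play_rows", "data": {
  "commands": [
    {"linear":[0,0,0],"twist":[0,0,-0.14],"gripper":0.3},
    {"linear":[0,0,0],"twist":[0,0,-0.28],"gripper":0.3},
    {"linear":[0,0,0],"twist":[0,0,-0.42],"gripper":0.3},
    {"linear":[0,0,0],"twist":[0,0,-0.56],"gripper":0.3},
    {"linear":[0,0,0],"twist":[0,0,-0.7],"gripper":0.3}
  ]
}}

```text
time: 13.55
tool_pos: [0.5573, -0.0612, 0.228]
orientation: [-0.785, -3.038, 0.001]
contact_force: [-0.6, 0.4, 0.7]
finger_gap: 0.0428
finger_force: 61.0
```

Emit:
{"op": "play_rows", "data": {
  "commands": [
    {"linear":[0,0,0.02],"twist":[0,0,-0.14],"gripper":0.3},
    {"linear":[0,0,0.04],"twist":[0,0,-0.246],"gripper":0.3},
    {"linear":[0,0,0.06],"twist":[0,0,-0.246],"gripper":0.3},
    {"linear":[0,0,0.08],"twist":[0,0,-0.246],"gripper":0.3},
    {"linear":[0,0,0.08],"twist":[0,0,-0.246],"gripper":0.3}
  ]
}}

```text
time: 14.05
tool_pos: [0.555, -0.0605, 0.1448]
orientation: [-0.415, -3.104, -0.001]
contact_force: [-1.1, -0.7, -0.8]
finger_gap: 0.043
finger_force: 61.0
```

```bash
python3 - <<'E'
from h import *
p=snapshot('wrist');o=observe(); print({k:np.round(v,4) for k,v in o.items() if 'vel' not in k},phi(o))
print('tool shift',totool(np.array([.6118,-.0364,.09])-o['tool_pos'],o))
E
```

```text
{'time': np.float64(14.1), 'joint_positions': array([-2.4120e-01, -3.1000e-02,  1.8413e+00, -4.0000e-04,  1.3378e+00,
       -1.5464e+00]), 'joint_torque': array([ 7.20000e-03, -3.32325e+01, -3.45869e+01, -3.50000e-03,
       -7.50000e-03, -3.10000e-03]), 'tool_pos': array([ 0.5564, -0.0606,  0.1471]), 'orientation': array([-4.1480e-01, -3.1075e+00, -4.0000e-04]), 'contact_force': array([-0.223 ,  0.0856, -0.0128]), 'moment': array([ 0.0008, -0.0287, -0.0124]), 'finger_force': np.float64(61.0405), 'finger_gap': np.float64(0.043)} 164.79199789453259
tool shift [-0.04749683  0.03787677  0.05673554]
```

Emit:
{"op": "play_rows", "data": {
  "commands": [
    {"linear":[-0.025,0.02,0.01],"twist":[0,0,0],"gripper":0.3},
    {"linear":[-0.0475,0.038,0.03],"twist":[0,0,0],"gripper":0.3},
    {"linear":[-0.0475,0.038,0.055],"twist":[0,0,0],"gripper":0.3},
    {"linear":[-0.0475,0.038,0.065],"twist":[0,0,0],"gripper":0.3},
    {"linear":[-0.0475,0.038,0.065],"twist":[0,0,0],"gripper":0.3}
  ]
}}

```text
time: 14.6
tool_pos: [0.6134, -0.0359, 0.0837]
orientation: [-0.414, -3.11, 0.0]
contact_force: [-0.2, -0.3, -0.1]
finger_gap: 0.043
finger_force: 61.1
```

```bash
python3 - <<'E'
from h import *
p=snapshot('wrist');o=observe(); cv2.imwrite('pics/w7.png',p['image']);print({k:np.round(v,4) for k,v in o.items() if 'joint' not in k},phi(o))
print('tool shift',totool(np.array([.6118,-.0364,.0511])-o['tool_pos'],o))
q=snapshot('top'); cv2.imwrite('pics/t7.png',q['image'])
E
```

```text
{'time': np.float64(14.65), 'tool_pos': array([ 0.6143, -0.036 ,  0.0853]), 'orientation': array([-4.1400e-01, -3.1131e+00,  2.0000e-04]), 'contact_force': array([-0.2393,  0.0071,  0.0652]), 'moment': array([-0.0286, -0.0391, -0.0059]), 'finger_force': np.float64(61.0561), 'finger_gap': np.float64(0.0433)} 164.84818267145567
tool shift [ 0.00230913 -0.00099202  0.03416436]
```

View pics/w7.png

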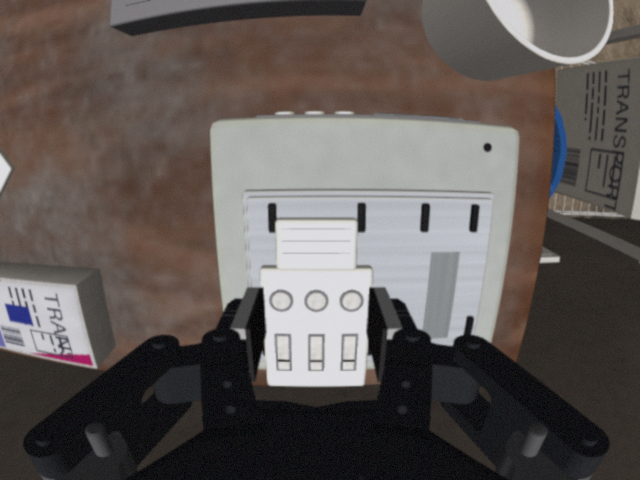

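The held cassette's tab (mid u 316.5) sits centred between the bay's tab ribs at (272,217) and (361,216), so lateral alignment is good. I lower it.

Emit:
{"op": "play_rows", "data": {
  "commands": [
    {"linear":[0.0023,-0.0005,0.012],"twist":[0,0,-0.003],"gripper":0.3},
    {"linear":[0.0023,-0.0005,0.022],"twist":[0,0,-0.003],"gripper":0.3},
    {"linear":[0.0023,-0.0005,0.03],"twist":[0,0,-0.003],"gripper":0.3},
    {"linear":[0.0023,-0.0005,0.032],"twist":[0,0,-0.003],"gripper":0.3},
    {"linear":[0.0023,-0.0005,0.032],"twist":[0,0,-0.003],"gripper":0.3}
  ]
}}

```text
time: 15.2
tool_pos: [0.6121, -0.0354, 0.0525]
orientation: [-0.408, -3.114, -0.0]
contact_force: [-0.2, 0.4, 0.5]
finger_gap: 0.0431
finger_force: 61.1
```

```bash
python3 - <<'E'
from h import *
p=snapshot('wrist');o=observe(); cv2.imwrite('pics/w8.png',p['image']);print({k:np.round(v,4) for k,v in o.items() if 'joint' not in k},phi(o))
print('tool shift',totool(np.array([.6118,-.0364,.0511])-o['tool_pos'],o))
g=cv2.cvtColor(p['image'],cv2.COLOR_BGR2GRAY)
n,l,st,ce=cv2.connectedComponentsWithStats((g<70).astype(np.uint8))
for i in range(1,n):
    if 60<st[i,4]<1500 and 150<ce[i][1]<380 and 200<ce[i][0]<540:
        x,y,w,h,a=st[i]; print(st[i],ce[i].round(1),[np.round(onz(p,x+w/2,v,.054,True)[:2],4) for v in (y,y+h)])
m=(g>200).astype(np.uint8); n,l,st,ce=cv2.connectedComponentsWithStats(m); i=l[300,250:400].max(); 
for u in(300,317,335): r=np.where(g[180:300,u]>215)[0]; print(u,180+r[:3])
E
```

```text
{'time': np.float64(15.25), 'tool_pos': array([ 0.6126, -0.0355,  0.0531]), 'orientation': array([-0.4085, -3.1146,  0.    ]), 'contact_force': array([ 0.1456, -0.302 ,  0.1714]), 'moment': array([ 0.0302, -0.0217, -0.0104]), 'finger_force': np.float64(61.0563), 'finger_gap': np.float64(0.0432)} 165.0561794483435
tool shift [ 0.0005037  -0.00108952  0.00199349]
[259 221  10  34 292] [263.2 237.2] [array([ 0.5704, -0.0459]), array([ 0.5839, -0.0501])]
[365 221  10  34 299] [369.6 237.4] [array([ 0.5812, -0.0055]), array([ 0.595 , -0.0086])]
[439 222  12  32 280] [444.4 237.4] [array([0.5895, 0.0248]), array([0.6032, 0.0226])]
[495 222  12  32 265] [500.3 237.3] [array([0.596 , 0.0504]), array([0.6106, 0.0488])]
300 []
317 []
335 []
```

Emit:
{"op": "play_rows", "data": {
  "commands": [
    {"linear":[0,0,0.002],"twist":[0,0,0],"gripper":0.3},
    {"linear":[0,0,0.002],"twist":[0,0,0],"gripper":0.3},
    {"linear":[0,0,0.002],"twist":[0,0,0],"gripper":0},
    {"linear":[0,0,0.002],"twist":[0,0,0],"gripper":-0.35},
    {"linear":[0,0,0.002],"twist":[0,0,0],"gripper":-0.35}
  ]
}}

```text
time: 15.75
tool_pos: [0.6128, -0.0355, 0.0515]
orientation: [0.409, 3.115, -0.0]
contact_force: [-0.3, -0.6, -0.8]
finger_gap: 0.0579
finger_force: 0.0
```

Emit:
{"op": "play_rows", "data": {
  "commands": [
    {"linear":[0,0,-0.01],"twist":[0,0,0],"gripper":-0.35},
    {"linear":[0,0,-0.04],"twist":[0,0,0],"gripper":-0.35},
    {"linear":[0,0,-0.08],"twist":[0,0,0],"gripper":-0.35},
    {"linear":[0,0,-0.12],"twist":[0,0,0],"gripper":-0.35},
    {"linear":[0,0,-0.15],"twist":[0,0,0],"gripper":-0.35}
  ]
}}

```text
time: 16.25
tool_pos: [0.6136, -0.0356, 0.2056]
orientation: [0.408, 3.111, -0.0]
contact_force: [0.9, -0.8, 0.0]
finger_gap: 0.0574
finger_force: 0.0
```

```bash
python3 - <<'E'
from h import *
p=snapshot('wrist');o=observe(); cv2.imwrite('pics/w9.png',p['image']);print(o['tool_pos'],phi(o),o['finger_gap'])
for r in regions_of(p,'wide_centre')[:2]:
    W=np.array([onz(p,u,v,.056,True)[:2] for v,u in np.argwhere(r['region'])])*1000
    print(r['confidence'],r['extent'],cv2.minAreaRect(W.astype(np.float32)))
print('to slim',totool(np.array([.4976,-.2866,.2])-o['tool_pos'],o))
E
```

```text
[ 0.61615696 -0.03599113  0.2115666 ] 165.06442642626314 0.0576465653627965
0.65 [287.5, 169.5, 56.8, 98.8] ((613.1404418945312, -35.48713302612305), (45.98339080810547, 81.79042053222656), 73.98419189453125)
to slim [ 0.05010568 -0.27270992  0.01063312]
```

Emit:
{"op": "play_rows", "data": {
  "commands": [
    {"linear":[0.01,-0.048,0],"twist":[0,0,0],"gripper":-0.2},
    {"linear":[0.02,-0.096,0],"twist":[0,0,0],"gripper":-0.2},
    {"linear":[0.03,-0.144,0],"twist":[0,0,0],"gripper":-0.2},
    {"linear":[0.04,-0.192,0],"twist":[0,0,0],"gripper":-0.2},
    {"linear":[0.045,-0.24,0],"twist":[0,0,0],"gripper":-0.2}
  ]
}}

```text
time: 16.85
tool_pos: [0.5057, -0.2569, 0.201]
orientation: [-0.408, -3.115, -0.0]
contact_force: [0.7, 0.1, -0.8]
finger_gap: 0.051
finger_force: 0.0
```

Emit:
{"op": "play_rows", "data": {
  "commands": [
    {"linear":[0.005,-0.033,0.01],"twist":[0,0,0.14],"gripper":-0.2},
    {"linear":[0.005,-0.033,0.02],"twist":[0,0,0.28],"gripper":-0.2},
    {"linear":[0.005,-0.033,0.04],"twist":[0,0,0.42],"gripper":-0.2},
    {"linear":[0.005,-0.033,0.06],"twist":[0,0,0.56],"gripper":-0.2},
    {"linear":[0.005,-0.033,0.07],"twist":[0,0,0.7],"gripper":-0.2}
  ]
}}

```text
time: 17.35
tool_pos: [0.4925, -0.2856, 0.1287]
orientation: [-1.459, -2.778, -0.001]
contact_force: [-0.7, 0.5, 0.3]
finger_gap: 0.051
finger_force: 0.0
```

Emit:
{"op": "play_rows", "data": {
  "commands": [
    {"linear":[0,0,0.01],"twist":[0,0,0.09],"gripper":-0.2},
    {"linear":[0,0,0.01],"twist":[0,0,0.09],"gripper":-0.2},
    {"linear":[0,0,0.01],"twist":[0,0,0.09],"gripper":-0.2}
  ]
}}

```text
time: 17.65
tool_pos: [0.4937, -0.2862, 0.1211]
orientation: [-1.573, -2.719, -0.0]
contact_force: [-0.1, 0.6, 0.5]
finger_gap: 0.0514
finger_force: 0.0
```

```bash
cat > slim.py <<'E'
from h import *
p=snapshot('wrist');o=observe(); cv2.imwrite('pics/w10.png',p['image']);print(o['tool_pos'],phi(o),o['finger_gap'])
g=cv2.cvtColor(p['image'],cv2.COLOR_BGR2GRAY); x=np.round(proj(p,(.4976,-.2866,.006),True)).astype(int); print(x)
m=(cv2.morphologyEx(g,cv2.MORPH_CLOSE,np.ones((9,9)))>190).astype(np.uint8); n,l,s,c=cv2.connectedComponentsWithStats(m); i=l[x[1],x[0]]; print(s[i])
W=np.array([onz(p,u,v,.006,True)[:2] for v,u in np.argwhere(l==i)])*1000
r=cv2.minAreaRect(W.astype(np.float32)); print(r, W.mean(0))
print('to slim',totool(np.array([r[0][0]/1000,r[0][1]/1000,.04])-o['tool_pos'],o))
E
python3 slim.py
```

```text
[ 0.49406131 -0.28640737  0.12171812] 119.89119040474105 0.05119178166213863
[321 235]
[ 302  182   41  106 3638]
((497.7724914550781, -287.5189514160156), (27.768068313598633, 79.67540740966797), 28.311132431030273) [ 495.3849044  -283.18001146]
to slim [-0.00278409  0.00265259  0.08171947]
```

Emit:
{"op": "play_rows", "data": {
  "commands": [
    {"linear":[-0.001,0.0027,0.03],"twist":[0,0,0.026],"gripper":-0.1},
    {"linear":[-0.001,0.0027,0.06],"twist":[0,0,0.026],"gripper":-0.1},
    {"linear":[-0.001,0.0027,0.09],"twist":[0,0,0.026],"gripper":-0.1},
    {"linear":[-0.001,0.0027,0.106],"twist":[0,0,0.026],"gripper":-0.1},
    {"linear":[-0.001,0.0027,0.106],"twist":[0,0,0.026],"gripper":-0.1}
  ]
}}

```text
time: 18.2
tool_pos: [0.4953, -0.2848, 0.0131]
orientation: [-1.608, -2.694, -0.001]
contact_force: [-0.2, -0.4, 0.0]
finger_gap: 0.047
finger_force: 0.0
```

```bash
python3 slim.py
```

```text
[ 0.49654996 -0.28565548  0.01504698] 118.33440936686108 0.04703059006535494
[320 303]
[ 287  219   66  157 8867]
((497.8131103515625, -287.6972351074219), (27.79728889465332, 79.25032043457031), 28.282087326049805) [ 494.52329235 -281.59416989]
to slim [-0.00236693  0.00012975 -0.02495593]
```

Emit:
{"op": "play_rows", "data": {
  "commands": [
    {"linear":[0,0,0.007],"twist":[0,0,0],"gripper":-0.1},
    {"linear":[0,0,0.0135],"twist":[0,0,0],"gripper":-0.1},
    {"linear":[0,0,0.0135],"twist":[0,0,0],"gripper":-0.1},
    {"linear":[0,0,0.0135],"twist":[0,0,0],"gripper":-0.1}
  ]
}}

```text
time: 18.65
tool_pos: [0.497, -0.286, 0.0021]
orientation: [1.611, 2.697, -0.0]
contact_force: [0.4, 1.4, 0.4]
finger_gap: 0.0469
finger_force: 0.0
```

Emit:
{"op": "play_rows", "data": {
  "commands": [
    {"linear":[0,0,0],"twist":[0,0,0],"gripper":0.1},
    {"linear":[0,0,0],"twist":[0,0,0],"gripper":0.3},
    {"linear":[0,0,0],"twist":[0,0,0],"gripper":0.5},
    {"linear":[0,0,0],"twist":[0,0,0],"gripper":0.6},
    {"linear":[0,0,0],"twist":[0,0,0],"gripper":0.6}
  ]
}}

```text
time: 19.15
tool_pos: [0.4972, -0.2862, 0.0026]
orientation: [1.61, 2.696, -0.0]
contact_force: [-2.2, 0.8, 5.1]
finger_gap: 0.025
finger_force: 59.3
```

Emit:
{"op": "play_rows", "data": {
  "commands": [
    {"linear":[0,0,-0.01],"twist":[0,0,0],"gripper":0.6},
    {"linear":[0,0,-0.05],"twist":[0,0,0],"gripper":0.6},
    {"linear":[0,0,-0.1],"twist":[0,0,0],"gripper":0.6},
    {"linear":[0,0,-0.15],"twist":[0,0,0],"gripper":0.6},
    {"linear":[0,0,-0.18],"twist":[0,0,0],"gripper":0.6}
  ]
}}

```text
time: 19.65
tool_pos: [0.4979, -0.2867, 0.1869]
orientation: [1.608, 2.692, -0.001]
contact_force: [0.2, 0.3, 0.7]
finger_gap: 0.0252
finger_force: 59.1
```

Emit:
{"op": "play_rows", "data": {
  "commands": [
    {"linear":[0.03,0.037,0],"twist":[0,0,0],"gripper":0.6},
    {"linear":[0.06,0.075,0],"twist":[0,0,0],"gripper":0.6},
    {"linear":[0.09,0.113,0],"twist":[0,0,0],"gripper":0.6},
    {"linear":[0.12,0.15,0],"twist":[0,0,0],"gripper":0.6},
    {"linear":[0.14,0.177,0],"twist":[0,0,0],"gripper":0.6}
  ]
}}

```text
time: 20.15
tool_pos: [0.5866, -0.0759, 0.182]
orientation: [-1.609, -2.698, -0.001]
contact_force: [-0.8, -0.3, -0.5]
finger_gap: 0.0252
finger_force: 59.1
```

Emit:
{"op": "play_rows", "data": {
  "commands": [
    {"linear":[0,0,0],"twist":[0,0,0.14],"gripper":0.6},
    {"linear":[0,0,0],"twist":[0,0,0.28],"gripper":0.6},
    {"linear":[0,0,0],"twist":[0,0,0.42],"gripper":0.6},
    {"linear":[0,0,0],"twist":[0,0,0.56],"gripper":0.6},
    {"linear":[0,0,0],"twist":[0,0,0.7],"gripper":0.6}
  ]
}}

```text
time: 20.65
tool_pos: [0.5859, -0.0785, 0.1817]
orientation: [-2.443, -1.974, 0.0]
contact_force: [-0.8, -0.6, -0.7]
finger_gap: 0.0251
finger_force: 59.1
```

Emit:
{"op": "play_rows", "data": {
  "commands": [
    {"linear":[0,0,0],"twist":[0,0,0.14],"gripper":0.6},
    {"linear":[0,0,0],"twist":[0,0,0.28],"gripper":0.6},
    {"linear":[0,0,0],"twist":[0,0,0.42],"gripper":0.6},
    {"linear":[0,0,0],"twist":[0,0,0.56],"gripper":0.6},
    {"linear":[0,0,0],"twist":[0,0,0.7],"gripper":0.6}
  ]
}}

```text
time: 21.15
tool_pos: [0.5859, -0.0786, 0.1817]
orientation: [-2.972, -1.017, 0.001]
contact_force: [0.3, 0.1, -1.2]
finger_gap: 0.0255
finger_force: 59.1
```

Emit:
{"op": "play_rows", "data": {
  "commands": [
    {"linear":[0,0,0],"twist":[0,0,0.14],"gripper":0.6},
    {"linear":[0,0,0],"twist":[0,0,0.28],"gripper":0.6},
    {"linear":[0,0,0],"twist":[0,0,0.42],"gripper":0.6},
    {"linear":[0,0,0],"twist":[0,0,0.56],"gripper":0.6},
    {"linear":[0,0,0],"twist":[0,0,0.7],"gripper":0.6}
  ]
}}

```text
time: 21.65
tool_pos: [0.5859, -0.0786, 0.1817]
orientation: [-3.141, 0.064, 0.001]
contact_force: [-0.1, 0.6, -0.6]
finger_gap: 0.025
finger_force: 59.1
```

Emit:
{"op": "play_rows", "data": {
  "commands": [
    {"linear":[0,0,0],"twist":[0,0,0.12],"gripper":0.6},
    {"linear":[0,0,0],"twist":[0,0,0.227],"gripper":0.6},
    {"linear":[0,0,0],"twist":[0,0,0.227],"gripper":0.6},
    {"linear":[0,0,0],"twist":[0,0,0.227],"gripper":0.6}
  ]
}}

```text
time: 22.05
tool_pos: [0.5861, -0.0786, 0.1818]
orientation: [-3.115, 0.407, 0.0]
contact_force: [1.3, -0.2, -0.4]
finger_gap: 0.0251
finger_force: 59.1
```

```bash
cat > st.py <<'E'
from h import *
import sys
p=snapshot('wrist');o=observe(); cv2.imwrite(f'pics/{sys.argv[1]}.png',p['image']);print({k:np.round(v,4) for k,v in o.items() if 'joint' not in k},phi(o))
print('shift',np.round(totool(np.array(eval(sys.argv[2]))-o['tool_pos'],o),4))
E
python3 st.py w11 '(.6332,.0278,.0526)'
```

```text
{'time': np.float64(22.1), 'tool_pos': array([ 0.5861, -0.0787,  0.1818]), 'orientation': array([-3.115e+00,  4.078e-01,  2.000e-04]), 'contact_force': array([-0.6165, -0.4122,  0.7368]), 'moment': array([0.005 , 0.0169, 0.0919]), 'finger_force': np.float64(59.121), 'finger_gap': np.float64(0.0251)} -14.915339589701025
shift [ 0.0181 -0.115   0.1292]
```

Emit:
{"op": "play_rows", "data": {
  "commands": [
    {"linear":[0.01,-0.045,0],"twist":[0,0,0],"gripper":0.6},
    {"linear":[0.018,-0.09,0.01],"twist":[0,0,0],"gripper":0.6},
    {"linear":[0.018,-0.115,0.05],"twist":[0,0,0],"gripper":0.6},
    {"linear":[0.018,-0.115,0.09],"twist":[0,0,0],"gripper":0.6},
    {"linear":[0.018,-0.115,0.105],"twist":[0,0,0],"gripper":0.6}
  ]
}}

```text
time: 22.6
tool_pos: [0.6303, 0.0288, 0.0718]
orientation: [3.115, -0.406, -0.012]
contact_force: [-0.4, -0.2, -0.9]
finger_gap: 0.0245
finger_force: 59.2
```

Emit:
{"op": "play_rows", "data": {
  "commands": [
    {"linear":[0,0,0],"twist":[0,0,0],"gripper":0.6},
    {"linear":[0,0,0],"twist":[0,0,0],"gripper":0.6}
  ]
}}

```text
time: 22.8
tool_pos: [0.6343, 0.0271, 0.0783]
orientation: [-3.115, 0.411, -0.003]
contact_force: [0.4, 0.4, 0.4]
finger_gap: 0.0251
finger_force: 59.2
```

```bash
python3 st.py w12 '(.6332,.0278,.0526)'
```

```text
{'time': np.float64(22.85), 'tool_pos': array([0.635 , 0.027 , 0.0794]), 'orientation': array([-3.1143,  0.4116, -0.0061]), 'contact_force': array([-0.35  ,  0.1441,  0.8684]), 'moment': array([-0.0146, -0.0064, -0.0166]), 'finger_force': np.float64(59.1661), 'finger_gap': np.float64(0.0252)} -15.057662574010402
shift [-0.0021 -0.0003  0.0268]
```

View pics/w12.png

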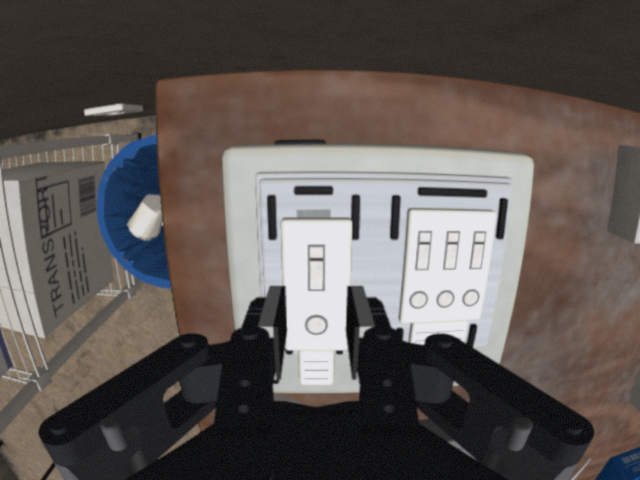

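The wide cassette lies inside its ribs (408–493 px between ribs at 396 and 502). The slim one hangs at u 284–351 over ribs at u 272 and 355, v 190–240. I check the lateral offset numerically.

```bash
cat > chk.py <<'E'
from h import *
p=snapshot('wrist');o=observe(); g=cv2.cvtColor(p['image'],cv2.COLOR_BGR2GRAY); print(p['cx'],p['cy'],o['tool_pos'],phi(o))
T=o['tool_pos'][:2]; a=np.radians(-15);Rm=np.array([[np.cos(a),-np.sin(a)],[np.sin(a),np.cos(a)]])
n,l,st,ce=cv2.connectedComponentsWithStats((g<70).astype(np.uint8))
for i in range(1,n):
    if 60<st[i,4]<1500 and 130<ce[i][1]<370 and 225<ce[i][0]<535:
        x,y,w,h,_=st[i]; q=[(np.array(onz(p,u,v,.054,True)[:2])-T)@Rm*1000 for u,v in((x,y),(x+w,y+h))]; print(st[i],'rel TCP in bay axes',np.round(q,1).tolist())
r=g[275:277,225:420].mean(0); print((225+np.where(r>222)[0])[[0,-1]])
E
python3 chk.py
```

```text
315.91309642612345 237.83284237847982 [0.63536916 0.02692095 0.07989344] -15.065850900917093
[274 141  52   5 249] rel TCP in bay axes [[67.2, 18.4], [64.7, -5.0]]
[296 189  37   7 246] rel TCP in bay axes [[45.0, 8.6], [41.8, -8.3]]
[418 189  67   9 449] rel TCP in bay axes [[45.5, -48.4], [42.1, -83.9]]
[269 197   8  43 286] rel TCP in bay axes [[41.4, 21.2], [20.7, 18.0]]
[352 197   7  43 262] rel TCP in bay axes [[41.3, -17.1], [20.6, -20.9]]
[390 197   9  43 292] rel TCP in bay axes [[41.5, -35.0], [20.6, -40.4]]
[495 200  11  40 264] rel TCP in bay axes [[41.3, -89.7], [20.5, -99.1]]
[285 419]
```

Emit:
{"op": "play_rows", "data": {
  "commands": [
    {"linear":[-0.0023,-0.0003,0.01],"twist":[0,0,0],"gripper":0.6},
    {"linear":[-0.0023,-0.0003,0.018],"twist":[0,0,0],"gripper":0.6},
    {"linear":[-0.0023,-0.0003,0.023],"twist":[0,0,0],"gripper":0.6},
    {"linear":[-0.0023,-0.0003,0.023],"twist":[0,0,0],"gripper":0.6},
    {"linear":[-0.0023,-0.0003,0.023],"twist":[0,0,0],"gripper":0.6}
  ]
}}

```text
time: 23.4
tool_pos: [0.6311, 0.0286, 0.0535]
orientation: [3.115, -0.411, -0.001]
contact_force: [0.0, -0.7, -0.8]
finger_gap: 0.0249
finger_force: 59.2
```

```bash
python3 st.py w13 '(.6332,.0278,.0526)'; python3 chk.py
```

```text
{'time': np.float64(23.45), 'tool_pos': array([0.6312, 0.0286, 0.0536]), 'orientation': array([-3.1146e+00,  4.1070e-01,  6.0000e-04]), 'contact_force': array([ 0.1871, -0.3349, -0.1456]), 'moment': array([-0.0127,  0.0254,  0.0116]), 'finger_force': np.float64(59.1646), 'finger_gap': np.float64(0.0252)} -15.02301962455965
shift [0.0022 0.0003 0.001 ]
315.91309642612345 237.83284237847982 [0.63127165 0.02864709 0.05377452] -15.020381149686482
[269 133  60   7 319] rel TCP in bay axes [[71.1, 17.3], [68.2, -5.5]]
[293 188  44   9 389] rel TCP in bay axes [[49.7, 8.4], [46.1, -8.7]]
[436 190  76  10 605] rel TCP in bay axes [[49.5, -48.6], [46.4, -84.6]]
[262 198  10  51 428] rel TCP in bay axes [[45.8, 20.6], [24.8, 17.3]]
[359 198  10  51 420] rel TCP in bay axes [[45.8, -17.3], [24.8, -22.1]]
[404 199  11  50 425] rel TCP in bay axes [[45.6, -35.4], [24.7, -41.5]]
[521 202  13  45 359] rel TCP in bay axes [[45.7, -89.4], [25.1, -100.1]]
[285 347]
```

Emit:
{"op": "play_rows", "data": {
  "commands": [
    {"linear":[0.002,0,0],"twist":[0,0,0],"gripper":0.6},
    {"linear":[0.002,0,0.0015],"twist":[0,0,0],"gripper":0.6},
    {"linear":[0.002,0,0.0015],"twist":[0,0,0],"gripper":0.6}
  ]
}}

```text
time: 23.8
tool_pos: [0.6337, 0.028, 0.0526]
orientation: [-3.115, 0.411, -0.001]
contact_force: [0.5, -0.4, -0.1]
finger_gap: 0.0252
finger_force: 59.3
```

Emit:
{"op": "play_rows", "data": {
  "commands": [
    {"linear":[0,0,0],"twist":[0,0,0],"gripper":0.3},
    {"linear":[0,0,0],"twist":[0,0,0],"gripper":0.1},
    {"linear":[0,0,0],"twist":[0,0,0],"gripper":0.1},
    {"linear":[0,0,0],"twist":[0,0,0],"gripper":0.1}
  ]
}}

```text
time: 24.2
tool_pos: [0.6331, 0.0281, 0.0522]
orientation: [3.115, -0.411, -0.0]
contact_force: [0.6, 0.1, 0.4]
finger_gap: 0.0384
finger_force: 0.0
```

Emit:
{"op": "play_rows", "data": {
  "commands": [
    {"linear":[0,0,-0.01],"twist":[0,0,0],"gripper":0.1},
    {"linear":[0,0,-0.03],"twist":[0,0,0],"gripper":0.1},
    {"linear":[0,0,-0.07],"twist":[0,0,0],"gripper":0.1},
    {"linear":[0,0,-0.11],"twist":[0,0,0],"gripper":0.1},
    {"linear":[0,0,-0.14],"twist":[0,0,0],"gripper":0.1}
  ]
}}

```text
time: 24.7
tool_pos: [0.6341, 0.028, 0.1964]
orientation: [-3.114, 0.411, -0.006]
contact_force: [0.4, -0.7, 0.8]
finger_gap: 0.0385
finger_force: 0.0
```

Emit:
{"op": "play_rows", "data": {
  "commands": [
    {"linear":[0,0.01,0],"twist":[0,0,0],"gripper":0.1},
    {"linear":[0,0.03,0],"twist":[0,0,0],"gripper":0.1},
    {"linear":[0,0.03,0],"twist":[0,0,0],"gripper":0.1},
    {"linear":[0,0.03,0],"twist":[0,0,0],"gripper":0.1}
  ]
}}

```text
time: 25.1
tool_pos: [0.625, -0.001, 0.1917]
orientation: [-3.114, 0.412, 0.002]
contact_force: [0.2, -0.2, -0.4]
finger_gap: 0.0385
finger_force: 0.0
```

```bash
cat > plate.py <<'E'
from h import *
p=snapshot('wrist');o=observe(); print(o['tool_pos'],phi(o)); cv2.imwrite('pics/w14.png',p['image'])
t=np.array([.6228,-.0043]); a=np.radians(-15);Rm=np.array([[np.cos(a),-np.sin(a)],[np.sin(a),np.cos(a)]])
# rectified view of plate at z=.05, bay-midpoint frame, 0.5 mm/px ; col=-y, row=-x
def rect(z):
    xs=np.arange(90,-90,-.5);ys=np.arange(100,-110,-.5); mx=np.zeros((len(xs),len(ys)),np.float32);my=mx.copy()
    for i,x in enumerate(xs):
        for j,y in enumerate(ys):
            w=t+Rm@np.array([x,y])/1000; mx[i,j],my[i,j]=proj(p,(*w,z),True)
    return xs,ys,cv2.remap(p['image'],mx,my,cv2.INTER_LINEAR)
xs,ys,im=rect(.05); cv2.imwrite('pics/rect.png',im)
for l,Y in (('slim_centre',33.5),('wide_centre',-33.5)):
    for r in regions_of(p,l)[:3]:
        W=(np.array([onz(p,u,v,.056,True)[:2] for v,u in np.argwhere(r['region'])])-t)@Rm*1000-[0,Y]
        q=cv2.minAreaRect(W.astype(np.float32)); print(l,round(r['confidence'],2),np.round(q[0],1),np.round(q[1],1),round(q[2],1))
g=cv2.cvtColor(im,cv2.COLOR_BGR2GRAY).astype(int)
# dark ribs
n,L,st,ce=cv2.connectedComponentsWithStats((g<75).astype(np.uint8))
for i in range(1,n):
    if 60<st[i,4]<600: print('rib',[round(90-st[i,1]/2,1),round(90-(st[i,1]+st[i,3])/2,1)],[round(100-st[i,0]/2,1),round(100-(st[i,0]+st[i,2])/2,1)])
b=im[...,0].astype(int)-im[...,2].astype(int)
col=b[40:320].copy(); print('col y / b-r at rows'); 
print('x profile', [(x,int(np.median(b[np.where(xs==x)[0][0],150:250]))) for x in range(80,-84,-2)])
print('y profile', [(y,int(np.median(b[170:200,np.where(ys==y)[0][0]]))) for y in range(96,-106,-2)])
E
python3 plate.py
```

```text
[ 0.62506273 -0.00068816  0.1916144 ] -15.039896060837117
slim_centre 0.89 [0.8 0.7] [29.2 80. ] 89.1
wide_centre 0.63 [0.1 0.7] [46.1 80.6] 89.5
rib [np.float64(70.5), np.float64(68.5)] [np.float64(50.5), np.float64(25.0)]
rib [np.float64(48.5), np.float64(46.0)] [np.float64(42.0), np.float64(26.0)]
rib [np.float64(48.5), np.float64(46.0)] [np.float64(-16.0), np.float64(-50.5)]
rib [np.float64(44.0), np.float64(24.5)] [np.float64(55.0), np.float64(52.5)]
rib [np.float64(44.0), np.float64(24.5)] [np.float64(15.5), np.float64(13.5)]
rib [np.float64(44.0), np.float64(24.5)] [np.float64(-3.5), np.float64(-5.5)]
rib [np.float64(44.0), np.float64(24.5)] [np.float64(-61.0), np.float64(-63.5)]
rib [np.float64(-27.5), np.float64(-40.5)] [np.float64(49.0), np.float64(46.5)]
rib [np.float64(-27.5), np.float64(-40.0)] [np.float64(21.5), np.float64(19.5)]
rib [np.float64(-27.0), np.float64(-40.5)] [np.float64(-10.5), np.float64(-13.0)]
rib [np.float64(-27.0), np.float64(-40.5)] [np.float64(-54.0), np.float64(-56.5)]
col y / b-r at rows
x profile [(80, -41), (78, -41), (76, -40), (74, -41), (72, 
[... 1072 characters left out ...]
(34, 1), (32, 1), (30, 1), (28, 2), (26, 2), (24, 2), (22, 1), (20, -1), (18, 7), (16, 7), (14, 7), (12, 8), (10, 8), (8, 8), (6, 7), (4, 7), (2, 8), (0, 8), (-2, 7), (-4, 7), (-6, 8), (-8, 8), (-10, 4), (-12, 1), (-14, 2), (-16, 2), (-18, 1), (-20, 1), (-22, 2), (-24, 2), (-26, 2), (-28, 2), (-30, 2), (-32, 1), (-34, 2), (-36, 1), (-38, 1), (-40, 2), (-42, 2), (-44, 2), (-46, 1), (-48, 2), (-50, 1), (-52, 1), (-54, 2), (-56, 1), (-58, 6), (-60, 7), (-62, 7), (-64, 7), (-66, 6), (-68, 3), (-70, 0), (-72, 0), (-74, 0), (-76, 0), (-78, 0), (-80, -1), (-82, -5), (-84, -19), (-86, -40), (-88, -39), (-90, -39), (-92, -39), (-94, -40), (-96, -41), (-98, -41), (-100, -41), (-102, -41), (-104, -40)]
```

Both cassettes measure within 1 mm of their bays, and the plate centre comes out at about (0.628, -0.010). Next is the cover.

Emit:
{"op": "play_rows", "data": {
  "commands": [
    {"linear":[-0.045,0.018,0],"twist":[0,0,-0.01],"gripper":-0.3},
    {"linear":[-0.09,0.037,0],"twist":[0,0,-0.022],"gripper":-0.5},
    {"linear":[-0.135,0.056,0],"twist":[0,0,-0.022],"gripper":-0.5},
    {"linear":[-0.18,0.075,0.02],"twist":[0,0,-0.022],"gripper":-0.5},
    {"linear":[-0.2026,0.0843,0.04],"twist":[0,0,-0.022],"gripper":-0.5}
  ]
}}

```text
time: 25.75
tool_pos: [0.4062, -0.0296, 0.1521]
orientation: [3.119, -0.376, 0.002]
contact_force: [-0.5, 0.3, -0.5]
finger_gap: 0.0638
finger_force: 0.0
```

Emit:
{"op": "play_rows", "data": {
  "commands": [
    {"linear":[0,0,0.03],"twist":[0,0,0],"gripper":-0.5},
    {"linear":[0,0,0.045],"twist":[0,0,0],"gripper":-0.5},
    {"linear":[0,0,0.045],"twist":[0,0,0],"gripper":-0.5},
    {"linear":[0,0,0.045],"twist":[0,0,0],"gripper":-0.5}
  ]
}}

```text
time: 26.15
tool_pos: [0.4081, -0.0296, 0.1077]
orientation: [-3.119, 0.376, -0.0]
contact_force: [0.4, -0.1, 0.2]
finger_gap: 0.064
finger_force: 0.0
```

```bash
python3 - <<'E'
from h import *
p=snapshot('wrist'); o=observe(); print(o['tool_pos'],phi(o)); cv2.imwrite('pics/w15.png',p['image'])
f=lambda d:np.array([.405,-.03])+d*np.array([.971,-.238])
A=proj(p,(*f(.042),.057),True);B=proj(p,(*f(-.042),.057),True);print(A,B)
g=cv2.cvtColor(p['image'],cv2.COLOR_BGR2GRAY)
u0,u1=int(min(A[0],B[0]))-30,int(max(A[0],B[0]))+30; v0,v1=int(A[1])-30,int(B[1])+25
m=np.zeros_like(g); m[v0:v1,u0:u1]=g[v0:v1,u0:u1]<75
n,l,s,c=cv2.connectedComponentsWithStats(m); i=1+np.argmax(s[1:,4]); print(s[i],c[i])
yx=np.argwhere(l==i)
top=s[i,1]; bot=s[i,1]+s[i,3]
mid=lambda v:(lambda r:((r.min()+r.max()+1)/2,r.max()-r.min()+1))(yx[yx[:,0]==v][:,1])
for v in range(top,bot,10): print(v,mid(v),end=' ')
P=onz(p,mid(top+15)[0],top,.057,True)[:2];Q=onz(p,mid(bot-25)[0],bot,.057,True)[:2]
print('\n',P,Q,(P+Q)/2,np.linalg.norm(P-Q),np.degrees(np.arctan2(*(P-Q)[::-1])))
E
```

```text
[ 0.40874059 -0.02974646  0.10840571] -13.732046337054859
[317.42788274 193.16720034] [317.19647943 332.6246345 ]
[ 305  190   25  140 3210] [316.91183801 257.79221184]
190 (np.float64(317.5), np.int64(17)) 200 (np.float64(318.0), np.int64(24)) 210 (np.float64(317.5), np.int64(25)) 220 (np.float64(317.5), np.int64(25)) 230 (np.float64(317.5), np.int64(25)) 240 (np.float64(317.0), np.int64(24)) 250 (np.float64(317.5), np.int64(23)) 260 (np.float64(317.5), np.int64(23)) 270 (np.float64(317.5), np.int64(23)) 280 (np.float64(317.5), np.int64(23)) 290 (np.float64(317.5), np.int64(23)) 300 (np.float64(317.0), np.int64(22)) 310 (np.float64(317.0), np.int64(22)) 320 (np.float64(317.0), np.int64(22)) 
 [ 0.44735607 -0.04068959] [ 0.36604869 -0.02032803] [ 0.40670238 -0.03050881] 0.08381816412064405 -14.059268852587172
```

Emit:
{"op": "play_rows", "data": {
  "commands": [
    {"linear":[-0.002,0.0005,0.025],"twist":[0,0,0],"gripper":-0.5},
    {"linear":[-0.002,0.0005,0.055],"twist":[0,0,0],"gripper":-0.5},
    {"linear":[-0.002,0.0005,0.073],"twist":[0,0,0],"gripper":-0.5},
    {"linear":[-0.002,0.0005,0.073],"twist":[0,0,0],"gripper":-0.5},
    {"linear":[-0.002,0.0005,0.073],"twist":[0,0,0],"gripper":-0.2}
  ]
}}

```text
time: 26.7
tool_pos: [0.407, -0.0299, 0.0356]
orientation: [3.119, -0.376, 0.002]
contact_force: [1.0, 0.1, 0.1]
finger_gap: 0.0519
finger_force: 0.0
```

Emit:
{"op": "play_rows", "data": {
  "commands": [
    {"linear":[0,0,0],"twist":[0,0,0],"gripper":0.2},
    {"linear":[0,0,0],"twist":[0,0,0],"gripper":0.6},
    {"linear":[0,0,0],"twist":[0,0,0],"gripper":1},
    {"linear":[0,0,0],"twist":[0,0,0],"gripper":1},
    {"linear":[0,0,0],"twist":[0,0,0],"gripper":1}
  ]
}}

```text
time: 27.2
tool_pos: [0.4072, -0.03, 0.0359]
orientation: [-3.119, 0.377, -0.004]
contact_force: [-0.2, 1.5, 5.2]
finger_gap: 0.0128
finger_force: 60.4
```

Emit:
{"op": "play_rows", "data": {
  "commands": [
    {"linear":[0,0,0],"twist":[0,0,0],"gripper":1}
  ]
}}

```text
time: 27.3
tool_pos: [0.4071, -0.0299, 0.0359]
orientation: [-3.119, 0.376, -0.004]
contact_force: [-0.1, 0.8, 6.5]
finger_gap: 0.0129
finger_force: 60.4
```

```bash
python3 st.py w16 '(.6281,-.0101,.16)'
```

```text
{'time': np.float64(27.35), 'tool_pos': array([ 0.4071, -0.03  ,  0.0359]), 'orientation': array([-3.1189,  0.3764, -0.0041]), 'contact_force': array([-1.4017,  1.4615,  6.4178]), 'moment': array([0.1787, 0.1017, 0.0342]), 'finger_force': np.float64(60.3992), 'finger_gap': np.float64(0.0127)} -13.764005930326716
shift [ 0.2102 -0.0719 -0.1236]
```

Emit:
{"op": "play_rows", "data": {
  "commands": [
    {"linear":[0,0,-0.01],"twist":[0,0,0],"gripper":1},
    {"linear":[0,0,-0.04],"twist":[0,0,0],"gripper":1},
    {"linear":[0,0,-0.08],"twist":[0,0,0],"gripper":1},
    {"linear":[0,0,-0.115],"twist":[0,0,0],"gripper":1},
    {"linear":[0,0,-0.125],"twist":[0,0,0],"gripper":1}
  ]
}}

```text
time: 27.85
tool_pos: [0.4077, -0.0303, 0.1635]
orientation: [3.118, -0.376, 0.011]
contact_force: [0.4, -0.5, -3.4]
finger_gap: 0.0128
finger_force: 59.3
```

Emit:
{"op": "play_rows", "data": {
  "commands": [
    {"linear":[0.03,-0.01,0],"twist":[0,0,0],"gripper":1},
    {"linear":[0.075,-0.026,0],"twist":[0,0,0],"gripper":1},
    {"linear":[0.12,-0.041,0],"twist":[0,0,0.022],"gripper":1},
    {"linear":[0.165,-0.057,0],"twist":[0,0,0.022],"gripper":1},
    {"linear":[0.2,-0.069,0],"twist":[0,0,0.022],"gripper":1}
  ]
}}

```text
time: 28.35
tool_pos: [0.6175, -0.0099, 0.1564]
orientation: [-3.115, 0.41, 0.006]
contact_force: [-0.3, -0.4, -3.0]
finger_gap: 0.0128
finger_force: 59.2
```

Emit:
{"op": "play_rows", "data": {
  "commands": [
    {"linear":[0.0102,-0.0034,0],"twist":[0,0,0],"gripper":1},
    {"linear":[0.0102,-0.0034,0.02],"twist":[0,0,0],"gripper":1},
    {"linear":[0.0102,-0.0034,0.04],"twist":[0,0,0],"gripper":1},
    {"linear":[0.0102,-0.0034,0.05],"twist":[0,0,0],"gripper":1},
    {"linear":[0.0102,-0.0034,0.05],"twist":[0,0,0],"gripper":1}
  ]
}}

```text
time: 28.85
tool_pos: [0.6244, -0.0095, 0.1056]
orientation: [3.115, -0.411, -0.011]
contact_force: [0.2, -0.2, -3.0]
finger_gap: 0.0127
finger_force: 59.2
```

```bash
python3 st.py w17 '(.6285,-.0097,.0759)'; sleep 0; python3 - <<'E'
from h import *
p=snapshot('wrist'); o=observe(); print(o['tool_pos'],phi(o))
g=cv2.cvtColor(p['image'],cv2.COLOR_BGR2GRAY)
m=np.zeros_like(g); m[150:340,290:345]=g[150:340,290:345]<75
n,l,s,c=cv2.connectedComponentsWithStats(m); i=1+np.argmax(s[1:,4]); print(s[i],c[i])
E
```

```text
{'time': np.float64(28.9), 'tool_pos': array([ 0.6257, -0.0097,  0.1076]), 'orientation': array([ 3.1145, -0.4109, -0.0055]), 'contact_force': array([-0.1468,  0.0476, -3.1692]), 'moment': array([-0.0286,  0.0157,  0.0154]), 'finger_force': np.float64(59.1837), 'finger_gap': np.float64(0.0127)} -15.031598474270012
shift [ 0.0028 -0.0007  0.0317]
[ 0.62679188 -0.00978077  0.10916338] -15.029482677000596
[ 290  215   55  125 5044] [316.00396511 281.19924663]
```

Emit:
{"op": "play_rows", "data": {
  "commands": [
    {"linear":[0.001,0,0.008],"twist":[0,0,0],"gripper":1},
    {"linear":[0.001,0,0.012],"twist":[0,0,0],"gripper":1},
    {"linear":[0.001,0,0.012],"twist":[0,0,0],"gripper":1},
    {"linear":[0.001,0,0.012],"twist":[0,0,0],"gripper":1}
  ]
}}

```text
time: 29.35
tool_pos: [0.6282, -0.01, 0.0973]
orientation: [-3.115, 0.411, 0.0]
contact_force: [-0.1, -0.4, -2.9]
finger_gap: 0.0128
finger_force: 59.3
```

```bash
python3 st.py w18 '(.6285,-.0097,.0759)'
```

```text
{'time': np.float64(29.4), 'tool_pos': array([ 0.6284, -0.01  ,  0.0976]), 'orientation': array([ 3.1146e+00, -4.1070e-01,  6.0000e-04]), 'contact_force': array([ 0.4962,  0.5497, -3.2902]), 'moment': array([0.0335, 0.0495, 0.0325]), 'finger_force': np.float64(59.2637), 'finger_gap': np.float64(0.0129)} -15.023209632459544
shift [ 0.     -0.0003  0.0217]
```

On target, so I lower it gently and watch the force.

Emit:
{"op": "play_rows", "data": {
  "commands": [
    {"linear":[0,-0.0003,0.005],"twist":[0,0,0],"gripper":1},
    {"linear":[0,-0.0003,0.01],"twist":[0,0,0],"gripper":1},
    {"linear":[0,-0.0003,0.014],"twist":[0,0,0],"gripper":1},
    {"linear":[0,-0.0003,0.014],"twist":[0,0,0],"gripper":1}
  ]
}}

```text
time: 29.8
tool_pos: [0.6275, -0.0096, 0.082]
orientation: [-3.115, 0.411, 0.003]
contact_force: [-0.2, -0.4, -2.9]
finger_gap: 0.013
finger_force: 59.3
```

Emit:
{"op": "play_rows", "data": {
  "commands": [
    {"linear":[0,0,0.004],"twist":[0,0,0],"gripper":1},
    {"linear":[0,0,0.008],"twist":[0,0,0],"gripper":1},
    {"linear":[0,0,0.008],"twist":[0,0,0],"gripper":1}
  ]
}}

```text
time: 30.1
tool_pos: [0.6288, -0.0098, 0.076]
orientation: [3.115, -0.411, 0.001]
contact_force: [-0.8, 0.0, 0.6]
finger_gap: 0.0126
finger_force: 59.8
```

```bash
python3 st.py w19 '(.6285,-.0097,.0759)'
```

```text
{'time': np.float64(30.15), 'tool_pos': array([ 0.6288, -0.0097,  0.076 ]), 'orientation': array([ 3.1146e+00, -4.1070e-01,  1.5000e-03]), 'contact_force': array([-1.1911, -0.6939, -0.2637]), 'moment': array([ 0.0294,  0.1757, -0.0592]), 'finger_force': np.float64(59.8043), 'finger_gap': np.float64(0.0125)} -15.022258490396
shift [-0.0003  0.      0.0001]
```

The weight has come off at exactly the seated height (z 0.076), so I release and retreat.

Emit:
{"op": "play_rows", "data": {
  "commands": [
    {"linear":[0,0,0],"twist":[0,0,0],"gripper":0.5},
    {"linear":[0,0,0],"twist":[0,0,0],"gripper":0},
    {"linear":[0,0,0],"twist":[0,0,0],"gripper":-0.2},
    {"linear":[0,0,0],"twist":[0,0,0],"gripper":-0.2},
    {"linear":[0,0,0],"twist":[0,0,0],"gripper":-0.2}
  ]
}}

```text
time: 30.65
tool_pos: [0.6284, -0.0097, 0.0754]
orientation: [-3.115, 0.411, -0.0]
contact_force: [-0.0, -0.7, -0.2]
finger_gap: 0.051
finger_force: 0.0
```

Emit:
{"op": "play_rows", "data": {
  "commands": [
    {"linear":[0,0,-0.02],"twist":[0,0,0],"gripper":-0.2},
    {"linear":[0,0,-0.06],"twist":[0,0,0],"gripper":-0.2},
    {"linear":[-0.01,0,-0.1],"twist":[0,0,0],"gripper":-0.2},
    {"linear":[-0.01,0,-0.14],"twist":[0,0,0],"gripper":-0.2},
    {"linear":[-0.01,0,-0.15],"twist":[0,0,0],"gripper":-0.2}
  ]
}}

```text
time: 31.15
tool_pos: [0.6212, -0.0074, 0.232]
orientation: [3.115, -0.41, 0.016]
contact_force: [0.6, -0.7, 0.6]
finger_gap: 0.0511
finger_force: 0.0
```

Emit:
{"op": "play_rows", "data": {
  "commands": [
    {"linear":[0,0,0],"twist":[0,0,0],"gripper":-0.2},
    {"linear":[0,0,0],"twist":[0,0,0],"gripper":-0.2},
    {"linear":[0,0,0],"twist":[0,0,0],"gripper":-0.2}
  ]
}}

```text
time: 31.45
tool_pos: [0.6174, -0.007, 0.2222]
orientation: [-3.115, 0.411, 0.007]
contact_force: [0.4, -0.2, 0.8]
finger_gap: 0.0514
finger_force: 0.0
```

```bash
python3 - <<'E'
from h import *
p=snapshot('wrist'); o=observe(); print(o['tool_pos'],phi(o),o['contact_force']); cv2.imwrite('pics/w20.png',p['image'])
f=lambda d:np.array([.6281,-.0101])+d*np.array([.966,-.259])
A=proj(p,(*f(.042),.097),True);B=proj(p,(*f(-.042),.097),True);print(A,B)
g=cv2.cvtColor(p['image'],cv2.COLOR_BGR2GRAY)
u0,u1,v0,v1=int(min(A[0],B[0]))-30,int(max(A[0],B[0]))+30,int(A[1])-20,int(B[1])+20
m=np.zeros_like(g); m[v0:v1,u0:u1]=g[v0:v1,u0:u1]<75
n,l,s,c=cv2.connectedComponentsWithStats(m); i=1+np.argmax(s[1:,4]); x,y,w,h,_=s[i]; print(s[i],c[i])
yx=np.argwhere(l==i); md=lambda v:yx[yx[:,0]==v][:,1].mean()+.5
P=onz(p,md(y+10),y,.097,True)[:2];Q=onz(p,md(y+h-10),y+h,.097,True)[:2]
print('bar',(P+Q)/2,np.linalg.norm(P-Q),np.degrees(np.arctan2(*(P-Q)[::-1])))
# level check: hood top corners via region, at z .07
for r in regions_of(p,'cover_grip')[:1]:
    W=np.array([onz(p,u,v,.07,True)[:2] for v,u in np.argwhere(r['region'])])*1000; print(r['confidence'],cv2.minAreaRect(W.astype(np.float32)))
E
```

```text
[ 0.61744684 -0.00698129  0.22230643] -15.025740182205158 [-0.57417241  0.95199937 -0.14582221]
[315.61163895 155.93873034] [315.70809956 266.06660839]
[ 307  158   18  108 1814] [315.38754135 210.57883131]
bar [ 0.6273402 -0.0101564] 0.08246150467987685 -15.045092482321397
0.56 ((627.2681884765625, -9.490798950195312), (149.06919860839844, 117.3310317993164), 74.60789489746094)
```

```bash
python3 -c "
from cell import *
print(sign_off())"
```

```text
the job is handed in; nothing more can be done
None
```

I loaded both cassettes in their bays (each measured within about 1 mm of centre), set the cover back on at its seated height and within about 1 mm of its place, and handed in the job at about 31.5 s; the sign-off gave no verdict.

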